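Set out the lens bench for the next job

TASK

Set out the bench: lay the yellow filter disk flat and centred on top of the walnut block in the clamp, and stand the loupe upright, centred on the disk. On the cork runner make a row of three, each upright and centred in its own ring: the wide domed tool in the middle, the copper cup beside it on the end nearer the clamp, and the small domed tool on the other end. Let go of everything, and leave the brass spacer ring and the white jar where they are.

Things in the scene. Friction and masses are not known exactly. Their poses are not given: they have to be found in the camera images.
- disk_center (a point): Centre (half-way up) of the loose yellow glass filter disk, diameter 50 mm, 12 mm thick, lying flat on the bench; z axis upward along its axis. Starts at one of seven places in an arc on the far part of the bench.
- loupe_center (a point): Centre (half-way up) of the loose chrome loupe, a plain upright cylinder, diameter 36 mm, 40 mm high, with dark bands and a lens in its top; lens end up, z upward. Starts at one of the seven places.
- cup_center (a point): Centre (half-way up) of the loose copper lapping cup, round with straight sides, outer diameter 54 mm, 42 mm high, wall 4 mm, open mouth up; z upward. Starts at one of the seven places.
- wide_dome_center (a point): Centre (half-way up) of the wide domed tool, loose dark iron: an upright cylinder of diameter 56 mm and 24 mm high with a shallow dome on it, 34 mm high in all; z upward, dome up. Starts at one of the seven places.
- small_dome_center (a point): Centre (half-way up) of the small domed tool, loose dark iron of the same form: diameter 36 mm, cylinder 24 mm high, 32 mm high in all; z upward, dome up. Starts at one of the seven places.
- block_top (a point): Centre of the flat round top (diameter 44 mm, 85 mm above the bench) of the walnut lens block gripped in the fixed dark iron bench clamp. The clamp has a 90 x 80 mm base, its jaws end 27 mm below the block's top, and its screw points along -x of this frame; z is up. The clamp stands either left or right of the runner; a fixed wooden rack with three vials, 72 mm high, stands on the runner's other side.
- runner: Fixed cork runner, 270 mm long (its y axis), 84 mm wide (its x axis), 6 mm thick, with three dark ring marks of diameter 66 mm in a row along its middle line: centred at y = -85, 0 and +85 mm of its own frame. Origin: centre of its underside; z up, top at z = 6 mm.
- spacer: Brass spacer ring, loose, diameter 48 mm, 14 mm high: not to be moved. Origin: centre of its underside. Stands at one of the seven places.
- jar_center (a point): Centre of the loose white jar with a black lid, diameter 47 mm, 50 mm high: not to be moved. Stands at one of the seven places.
Mind the look-alikes: they are no part of the job. Leave any green look-alike of the part that bears loupe_center alone.

How it is judged:
By the outcome, as a careful person would: the job done as asked, in the order asked, and still so for the second after the job is handed in, with the robot touching nothing.
It also fails if it takes over 112 s, if anything falls off the work surface, if the arm or the gripper's body presses on something with over 40 N, if the wrist force passes 120 N, or if a joint passes its speed limit or range.

ROBOT

A 7-joint arm with a two-finger parallel gripper is mounted at the origin on the work surface. World frame = base frame: x ahead of the robot, y to its left, z up, the work surface at z = 0. Lengths are in m, angles in rad, forces in N, time in s.
With the tool pointing down it reaches from about 0.375 to 0.925 m from the base axis. Payload 3.1 kg.
Tool frame: the origin (TCP) lies where the fingers leave the gripper's body, on its centre line; the fingertips stand 73 mm ahead of it and the grasp point (between the pads) lies 54 mm ahead of it; z points along the fingers, y is the direction in which the jaws open and shut (so a half turn about z gives the same grasp; the last joint's range is limited). The gripper opens to 85 mm and grips with 20 to 120 N. Pads are 22 mm wide; open, the fingers measure 114 mm over their backs; the gripper's body (76 mm by 85 mm) begins 54 mm behind the grasp point. The pads swing forward as they close: fully open they stand 13 mm farther back than shut.
Start: joints at [1.147, 0.383, 0.044, 1.598, -0.018, 1.161, -0.05], TCP at [0.208, -0.616, 0.304] pointing down, gripper open.
Joint ranges: [-2.61, 2.61], [-0.41, 2.15], [-1.48, 1.57], [0, 2.5], [-1.57, 4.71], [0.05, 1.97], [-2.85, 2.85]. Speed limits (rad/s): [2.79, 2.79, 3.14, 3.14, 3.14, 3.14, 3.14].

INTERFACE

Orientations are given as a unit quaternion [w, x, y, z].
In Python, from bench import env, cams gives the robot as it stands.
- The arm moves only by the tool apply_moves, never from a script. Its argument "plan" is one flat list of numbers, 7 for each row, row after row: the turn, a rotation vector about the tool's x, y, z in rad, then the shift along the tool's x, y, z in cm, then the opening in per cent of the stroke, from 0 (shut) to 100 (fully open). A call has 1 to 8 rows; each row shifts and turns the commanded pose from where the row before left it, along the tool's axes as they then stand; what a row does not reach is not made up. A row lasts 1/8 s, in which the tool goes at most 62.5 mm and 10.7 degrees, less where a joint would pass 70% of its speed; a pose out of reach is approached as far as the arm can. A call is refused whole if a number of a shift passes 6.25 or a number of a turn 0.188, either way. A call with a gripper value outside its range is refused whole. The fingers move at their own pace and stop on an object; the grip force is fixed at half the most. Time passes only in rows, so rows that do not move let the fingers close. It gives the time, the measured TCP pose, the force and the opening at its end, in the units of the state.
- env.observe(): the state, without advancing time (a new reading comes with each control period).
- cams.get_image(name): name is "side" or "top" or "wrist"; returns (picture, depth): 400x640x3 uint8, red, green, blue; 400x640 float32, m along the optical axis (not along the pixel's ray), 0 where there is no reading.
- cams.camera_params(name): a dict with "mtx" (3x3 intrinsics, pixels), "world_to_cam" (4x4, takes a point from world to camera coordinates); the wrist camera has in their place "T_tool_cam" (4x4, takes a point from camera to tool coordinates, whose origin is the TCP and whose axes are the flange's). Camera axes: x right, y up, looking along -z (the intrinsics and any distortion apply to the point x, -y, -z); pixel columns grow to the right and rows downward; lengths in m; the calibration is good to about 2 mm. A picture is of the moment at which its call begins: read the wrist's pose just before it. camera_params takes no time and is no camera call.
- env.finish_job(): hands the job in, once; it reports no verdict.
The state is a dict: "time": time; "joint_positions": joint angles; "qd": joint speeds; "joint_torque": joint torques, N m; "eef_pos": TCP position; "tcp_rot": TCP orientation; "wrist_force": force on the tool from outside, world axes, zero at the start; "ft_torque": the same for the moment, N m; "grip_width": finger opening in m.
Only numpy, scipy, OpenCV 4.12 (cv2) and the standard library are available. Lean on these libraries where they do the work, as an engineer would, in place of code of your own. Each camera call takes 0.05 s, during which the arm holds its last target.

## Working session

There is one attempt and no reset: what is moved stays moved. The work goes in short steps, Python scripts to look and compute and a tool call to move; the robot and the scene stay as the last step left them, time stands still between calls to the robot, and variables do not carry over. Pictures are saved under pics/ and viewed, and the job is handed in when it is done.

Besides the shell and the picture viewer there is one more tool, called after "Emit:" as a command line: name --argument value ..., lists and objects as JSON in quotes. apply_moves: Moves the arm, as the interface text tells. Its arguments: {"type":"object","properties":{"plan":{"type":"array"}},"required":["plan"]}

```bash
ls; mkdir -p pics; python3 - <<'E'
from bench import env,cams
import cv2,numpy as np
o=env.observe();print({k:np.round(v,3).tolist() for k,v in o.items()})
for n in ['side','top','wrist']:
    im,d=cams.get_image(n)
    cv2.imwrite(f'pics/{n}0.png',im[:,:,::-1]); np.save(f'pics/{n}0.npy',d)
    p=cams.camera_params(n);print(n,{k:np.round(v,4).tolist() for k,v in p.items()})
print(env.observe()['time'])
E
```

```text
pics
{'time': 0.0, 'joint_positions': [1.147, 0.384, 0.044, 1.6, -0.018, 1.161, -0.05], 'qd': [-0.002, -0.001, -0.001, 0.0, -0.0, 0.001, 0.002], 'joint_torque': [-0.0, -43.346, 1.024, -24.951, 0.01, 0.011, 0.0], 'eef_pos': [0.208, -0.615, 0.302], 'tcp_rot': [-0.001, 0.987, 0.162, -0.0], 'wrist_force': [0.314, -0.038, 0.368], 'ft_torque': [-0.012, 0.012, 0.034], 'grip_width': 0.085}
side {'mtx': [[450.8108, 0.0, 325.6217], [0.0, 450.8108, 195.3706], [0.0, 0.0, 1.0]], 'world_to_cam': [[-0.9835, -0.1805, 0.0079, 0.5409], [0.1274, -0.6618, 0.7387, -0.1341], [-0.1281, 0.7276, 0.6739, -0.9428], [0.0, 0.0, 0.0, 1.0]]}
top {'mtx': [[470.5143, 0.0, 323.241], [0.0, 470.5143, 191.2997], [0.0, 0.0, 1.0]], 'world_to_cam': [[0.0202, -0.9997, 0.0123, -0.0188], [0.9846, 0.022, 0.1735, -0.5515], [-0.1738, 0.0086, 0.9847, -1.3018], [0.0, 0.0, 0.0, 1.0]]}
wrist {'mtx': [[281.8565, 0.0, 318.8139], [0.0, 281.8565, 200.5352], [0.0, 0.0, 1.0]], 'T_tool_cam': [[-0.0001, 0.9637, 0.2668, 0.0691], [1.0, -0.0001, 0.0009, -0.0008], [0.0009, 0.2668, -0.9637, -0.0685], [0.0, 0.0, 0.0, 1.0]]}
0.15
```

View pics/top0.png

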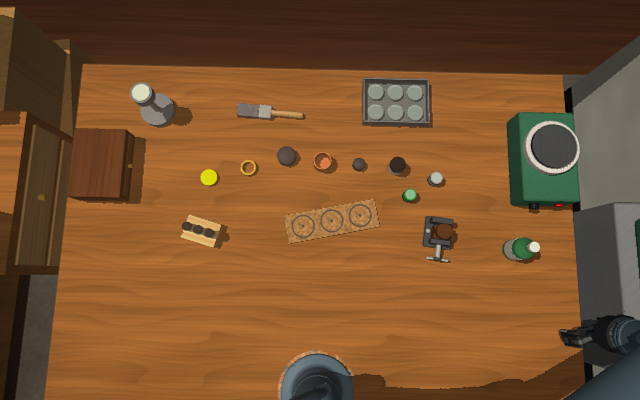

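View pics/side0.png

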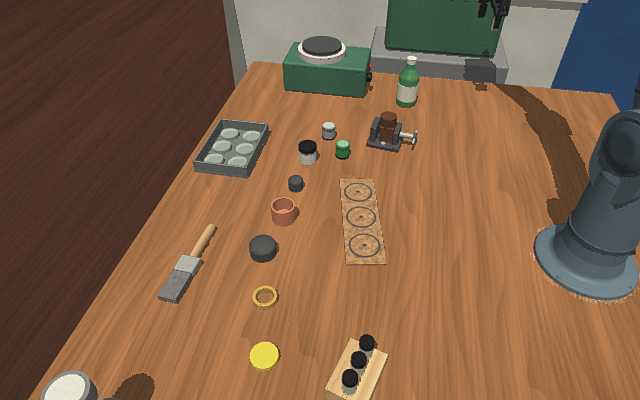

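View pics/wrist0.png

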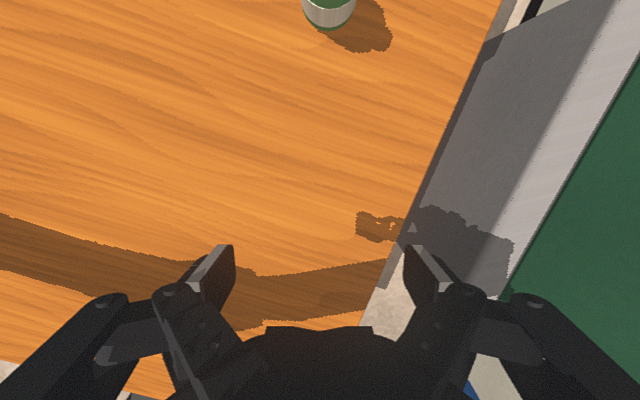

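The top view shows the following:

| Object | Pixel (column, row) |
|---|---|
| Yellow disk | (209,177) |
| Brass spacer ring | (248,168) |
| Wide dome | (287,156) |
| Cup | (323,161) |
| Small dome | (359,164) |
| Jar | (398,165) |
| Chrome loupe | (436,179) |
| Green look-alike | (410,196) |
| Clamp, right (−y) of the runner | (440,235) |
| Rack, left of the runner | (203,230) |
| Rings | (302,226), (331,220), (360,215) |

Next I measure these positions.

```bash
cat > h.py <<'E'
from bench import env,cams
import cv2,numpy as np
from scipy.spatial.transform import Rotation as R
def T_cw(name,o=None):  # cam->world
    p=cams.camera_params(name)
    if name!='wrist': return p['mtx'],np.linalg.inv(p['world_to_cam'])
    T=np.eye(4);q=np.array(o['tcp_rot']);T[:3,:3]=R.from_quat(q[[1,2,3,0]]).as_matrix();T[:3,3]=o['eef_pos']
    return p['mtx'],T@p['T_tool_cam']
def cloud(K,T,d):
    v,u=np.mgrid[:d.shape[0],:d.shape[1]]
    P=np.stack([(u-K[0,2])/K[0,0]*d,-(v-K[1,2])/K[1,1]*d,-d],-1)
    return P@T[:3,:3].T+T[:3,3]
def ray(K,T,uv,z):
    uv=np.atleast_2d(uv).astype(float)
    r=np.stack([(uv[:,0]-K[0,2])/K[0,0],-(uv[:,1]-K[1,2])/K[1,1],-np.ones(len(uv))],-1)@T[:3,:3].T
    s=(z-T[2,3])/r[:,2]
    return T[:3,3]+r*s[:,None]
def proj(K,T,P):
    c=(np.atleast_2d(P)-T[:3,3])@T[:3,:3]
    return np.stack([K[0,0]*c[:,0]/-c[:,2]+K[0,2],K[1,1]*-c[:,1]/-c[:,2]+K[1,2]],-1)
def shot(name,tag):
    o=env.observe();im,d=cams.get_image(name)
    cv2.imwrite(f'pics/{name}{tag}.png',im[:,:,::-1]);np.save(f'pics/{name}{tag}.npy',d)
    K,T=T_cw(name,o);return im,d,K,T
def st():
    o=env.observe();q=np.array(o['tcp_rot']);M=R.from_quat(q[[1,2,3,0]]).as_matrix()
    print('t',round(o['time'],2),'p',np.round(o['eef_pos'],4),'yaw',round(np.degrees(np.arctan2(M[1,0],M[0,0])),2),'z',np.round(M[:,2],3),'F',np.round(o['wrist_force'],1),'w',round(o['grip_width'],4),'q',np.round(o['joint_positions'],2))
    return o
E
python3 - <<'E'
from h import *
for n in ['top','side']:
    im=cv2.imread(f'pics/{n}0.png');d=np.load(f'pics/{n}0.npy');K,T=T_cw(n)
    P=cloud(K,T,d);ok=(d>0)&(P[...,0]>.38)&(P[...,0]<.8)&(abs(P[...,1])<.4)
    tab=P[ok&(abs(P[...,2])<.01)];print(n,'table z',np.median(tab[:,2]),tab[:,2].std())
    m=(ok&(P[...,2]>.0085)).astype(np.uint8)
    N,L,s,c=cv2.connectedComponentsWithStats(m)
    for i in range(1,N):
        if s[i,4]>15:
            q=P[L==i];print(np.round(c[i]),s[i,4],'mid',np.round((q.min(0)+q.max(0))/2,4),'ext',np.round(np.ptp(q,0),3),'zmax',q[:,2].max().round(4))
    x0=(170,140,300,130) if n=='top' else (150,80,290,320)
    x,y,w,h=x0
    s=800/w if n=='top' else 600/h
    cv2.imwrite(f'pics/{n}0c.png',cv2.resize(im[y:y+h,x:x+w],None,fx=s,fy=s,interpolation=cv2.INTER_CUBIC))
E
```

```text
top table z 0.00013750802002232554 0.0033537634187703978
[269. 114.] 401 mid [0.7882 0.1598 0.0177] ext [0.023 0.197 0.018] zmax 0.0269
[396. 120.] 559 mid [ 0.7831 -0.2204  0.0248] ext [0.034 0.2   0.033] zmax 0.0411
[286. 156.] 291 mid [0.6627 0.1052 0.0248] ext [0.058 0.054 0.03 ] zmax 0.0396
[322. 161.] 174 mid [ 0.6438 -0.0032  0.0281] ext [0.052 0.05  0.039] zmax 0.0476
[397. 165.] 236 mid [ 0.6354 -0.2208  0.0331] ext [0.046 0.045 0.048] zmax 0.0568
[359. 164.] 127 mid [ 0.6417 -0.1096  0.0228] ext [0.034 0.033 0.025] zmax 0.0354
[248. 168.] 102 mid [0.6252 0.2158 0.0143] ext [0.047 0.045 0.012] zmax 0.0201
[209. 177.] 192 mid [0.5935 0.3312 0.0136] ext [0.048 0.049 0.01 ] zmax 0.0186
[435. 178.] 153 mid [ 0.6012 -0.335   0.0277] ext [0.036 0.036 0.037] zmax 0.0462
[409. 195.] 149 mid [ 0.5495 -0.258   0.0275] ext [0.033 0.036 0.038] zmax 0.0464
[201. 231.] 906 mid [0.4326 0.3394 0.0429] ext [0.09  0.112 0.069] zmax 0.0772
[301. 221.] 48 mid [0.4665 0.0586 0.0121] ext [0.041 0.042 0.007] zmax 0.0157
[325. 217.] 16 mid [ 0.4782 -0.014   0.0117] ext [0.015 0.023 0.006] zmax 0.01
[... 650 characters left out ...]
[ 0.6387 -0.2189  0.0308] ext [0.045 0.049 0.044] zmax 0.0529
[342. 148.] 211 mid [ 0.5525 -0.2549  0.0254] ext [0.035 0.038 0.034] zmax 0.0423
[295. 182.] 195 mid [ 0.6445 -0.1058  0.0209] ext [0.035 0.035 0.025] zmax 0.0332
[283. 210.] 525 mid [0.6473 0.0008 0.0269] ext [0.053 0.056 0.037] zmax 0.0453
[192. 264.] 728 mid [0.7898 0.163  0.0154] ext [0.02  0.201 0.014] zmax 0.0223
[262. 247.] 559 mid [0.6645 0.1078 0.0227] ext [0.056 0.056 0.028] zmax 0.0367
[264. 296.] 255 mid [0.628  0.2194 0.0125] ext [0.047 0.049 0.008] zmax 0.0165
[357. 371.] 2720 mid [0.4357 0.3387 0.0408] ext [0.093 0.104 0.064] zmax 0.0728
[264. 355.] 629 mid [0.5959 0.3347 0.0118] ext [0.049 0.049 0.007] zmax 0.0152
```

View pics/top0c.png

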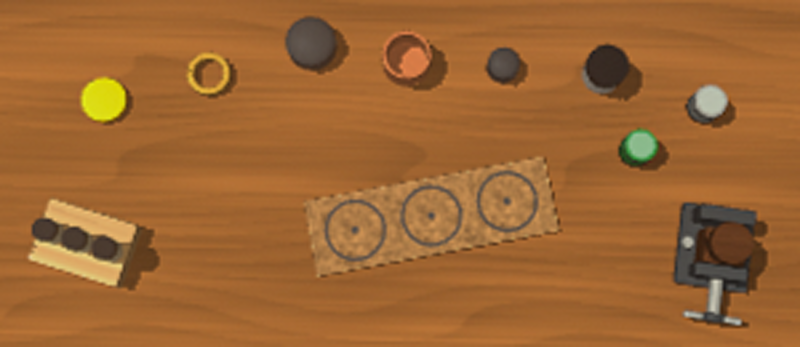

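View pics/side0c.png

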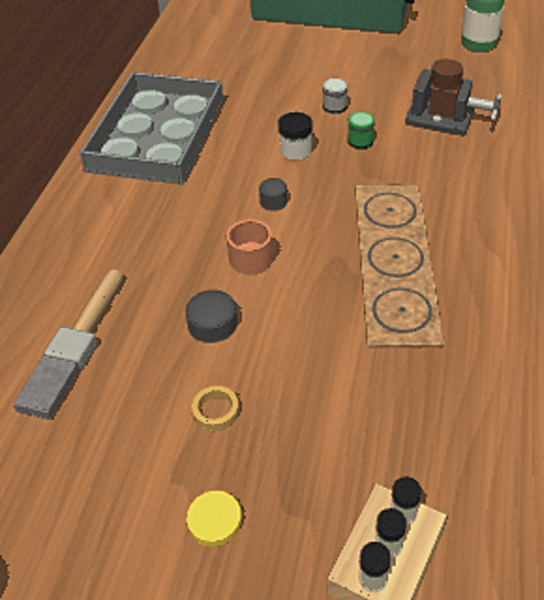

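Emit:
apply_moves --plan '[0,0,-0.178,0,0,0,100,0,0,-0.178,0,0,0,100,0,0,-0.178,0,0,0,100,0,0,-0.178,0,0,0,100,0,0,-0.178,0,0,0,100,0,0,-0.178,0,0,0,100,0,0,-0.178,0,0,0,100]'

```text
time: 1.02
eef_pos: [0.2079, -0.6155, 0.3033]
tcp_rot: [-0.001, 0.705, 0.71, 0.0]
wrist_force: [1.2, 0.6, 0.6]
grip_width: 0.0856
```

```bash
python3 -c "
from h import *
st()"
```

```text
t 1.02 p [ 0.2079 -0.6155  0.3033] yaw 90.39 z [-0.     0.001 -1.   ] F [1.2 0.6 0.6] w 0.0856 q [ 1.31  0.39 -0.16  1.59  0.07  1.17  1.14]
```

Emit:
apply_moves --plan '[0,0,0,4.5,4.6,0,100,0,0,0,4.5,4.6,0,100,0,0,0,4.5,4.6,0,100,0,0,0,4.5,4.6,0,100,0,0,0,4.5,4.6,0,100,0,0,0,4.5,0,0,100,0,0,0,0,0,0,100]'

```text
time: 1.9
eef_pos: [0.4329, -0.3467, 0.3034]
tcp_rot: [-0.001, 0.704, 0.711, 0.001]
wrist_force: [0.7, -0.7, 0.6]
grip_width: 0.0856
```

```bash
python3 -c "
from h import *
st(); im,d,K,T=shot('wrist','1'); P=cloud(K,T,d)
m=(d>0)&(P[...,2]>.07)&(P[...,2]<.1)&(abs(P[...,0]-.44)<.1)&(abs(P[...,1]+.34)<.1)
print(m.sum(),np.median(P[m],0),(P[m].min(0)+P[m].max(0))/2,np.ptp(P[m],axis=0))
"
```

```text
t 1.9 p [ 0.4329 -0.3467  0.3034] yaw 90.56 z [-0.001  0.003 -1.   ] F [ 0.7 -0.7  0.6] w 0.0856 q [ 0.91  0.23 -0.35  1.81  0.08  1.12  0.54]
1367 [ 0.44415374 -0.33976039  0.08337301] [ 0.44398838 -0.34056238  0.07813057] [0.04315667 0.04308108 0.01607177]
```

View pics/wrist1.png

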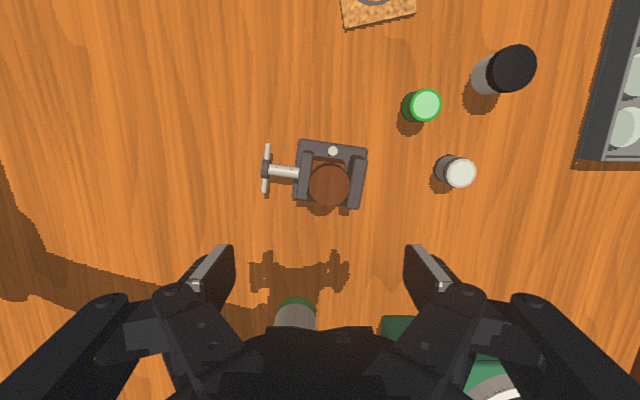

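```bash
cat >> h.py <<'E'
def topfit(P,d,c,zt,rad,tol=.008,win=.05):
    """centre of top face: points within tol of zt, near c; bounding-mid and enclosing circle"""
    m=(d>0)&(abs(P[...,2]-zt)<tol)&(np.hypot(P[...,0]-c[0],P[...,1]-c[1])<win)
    q=P[m][:,:2].astype(np.float32)
    if len(q)<10: return None
    (cx,cy),r=cv2.minEnclosingCircle(q)
    return np.round([*((np.percentile(q,1,axis=0)+np.percentile(q,99,axis=0))/2),cx,cy,r,np.median(P[m][:,2])],4),len(q)
E
python3 - <<'E'
from h import *
o=env.observe()
c={'block':(.442,-.34,.085),'loupe':(.603,-.334,.04),'disk':(.595,.333,.012),'wide':(.664,.106,.034),'cup':(.646,-.001,.042),'small':(.643,-.108,.032)}
for n,t in [('top','0'),('side','0'),('wrist','1')]:
    d=np.load(f'pics/{n}{t}.npy');K,T=T_cw(n,o);P=cloud(K,T,d)
    for k,v in c.items():
        print(n,k,topfit(P,d,v,v[2],0,tol=.007,win=.04))
# ring marks top: dark pixels on runner
E
```

```text
top block (array([ 0.4428, -0.3427,  0.4418, -0.3433,  0.0225,  0.0851]), 200)
top loupe (array([ 0.6005, -0.3354,  0.6012, -0.3359,  0.0186,  0.0397]), 127)
top disk (array([0.5952, 0.331 , 0.596 , 0.3324, 0.0384, 0.0111]), 232)
top wide (array([0.6615, 0.1031, 0.6614, 0.1036, 0.0271, 0.0313]), 224)
top cup (array([ 0.644 , -0.0031,  0.6443, -0.0024,  0.027 ,  0.0413]), 86)
top small (array([ 0.6423, -0.1109,  0.6408, -0.1105,  0.0175,  0.0289]), 99)
side block (array([ 0.4453, -0.3395,  0.4441, -0.3398,  0.0232,  0.0847]), 143)
side loupe (array([ 0.6041, -0.3322,  0.6031, -0.3326,  0.0203,  0.0393]), 101)
side disk (array([0.5958, 0.3354, 0.5961, 0.3344, 0.0255, 0.0113]), 667)
side wide (array([0.6643, 0.1082, 0.664 , 0.1079, 0.0273, 0.0309]), 358)
side cup (array([6.474e-01, 5.000e-04, 6.483e-01, 7.000e-04, 2.820e-02, 4.020e-02]), 176)
side small (array([ 0.6448, -0.1055,  0.6459, -0.1061,  0.0178,  0.0293]), 108)
wrist block (array([ 0.443 , -0.3443,  0.4429, -0.3446,  0.0219,  0.0836]), 1334)
wrist loupe (array([ 0.6013, -0.3375,  0.6017, -0.3378,  0.0184,  0.0386]), 752)
wrist disk None
wrist wide None
wrist cup None
wrist small None
```

```bash
python3 - <<'E'
from h import *
st();im,d,K,T=shot('wrist','2');st();P=cloud(K,T,d)
for k,v in {'block':(.442,-.34,.085),'loupe':(.603,-.334,.04)}.items(): print(k,topfit(P,d,v,v[2],0,tol=.007,win=.04))
E
```

```text
t 1.95 p [ 0.4317 -0.35    0.3036] yaw 90.3 z [-0.001  0.    -1.   ] F [-0.1 -0.6  0.3] w 0.0854 q [ 0.91  0.23 -0.34  1.81  0.09  1.12  0.54]
t 2.0 p [ 0.4309 -0.3521  0.3037] yaw 90.1 z [-0.001 -0.001 -1.   ] F [-0.7 -1.6  0.1] w 0.0853 q [ 0.91  0.23 -0.34  1.81  0.09  1.12  0.54]
block (array([ 0.4438, -0.3404,  0.4438, -0.341 ,  0.0221,  0.0834]), 1345)
loupe (array([ 0.6025, -0.3331,  0.6032, -0.3333,  0.0186,  0.0385]), 755)
```

Emit:
apply_moves --plan '[0,0,0,6,0.8,0,100,0,0,0,6,0.8,0,100,0,0,0,6,0.8,0,100,0,0,0,6,0.8,0,100,0,0,0,6,0.8,0,100,0,0,0,0,0,0,100,0,0,0,0,0,0,100]'

```text
time: 2.88
eef_pos: [0.4711, -0.0541, 0.3039]
tcp_rot: [0.0, 0.708, 0.707, -0.0]
wrist_force: [-0.1, 0.0, -0.3]
grip_width: 0.0853
```

```bash
python3 - <<'E'
from h import *
st();im,d,K,T=shot('wrist','3');np.savez('pics/w3.npz',T=T);st()
E
```

```text
t 2.88 p [ 0.4711 -0.0541  0.3039] yaw 89.9 z [ 0.    -0.001 -1.   ] F [-0.1  0.  -0.3] w 0.0853 q [ 0.59  0.08 -0.58  1.98  0.05  1.09 -0.02]
t 2.92 p [ 0.4709 -0.0548  0.3038] yaw 89.81 z [-0.    -0.001 -1.   ] F [-0.  -1.6 -0.1] w 0.0855 q [ 0.59  0.08 -0.58  1.98  0.05  1.09 -0.02]
```

View pics/wrist3.png

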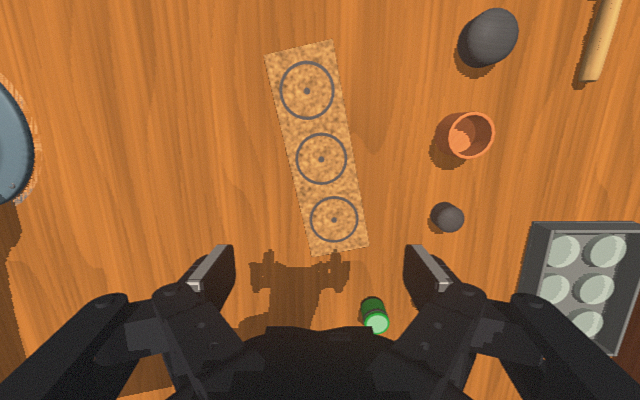

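The wrist view shows the three ring dots at (306,91), (321,159) and (334,219), with the small dome, cup and wide dome to the right. I'll fit the rings in all three views.

```bash
cat >> h.py <<'E'
def rings(im,K,T,seeds,z=.006):
    """im RGB; seeds world xy; fits circle r=.033 to dark ring pixels"""
    from scipy.optimize import least_squares
    v,u=np.mgrid[:im.shape[0],:im.shape[1]]
    W=ray(K,T,np.stack([u.ravel(),v.ravel()],-1),z).reshape(*im.shape[:2],3)
    sat=im.max(-1).astype(int)-im.min(-1); out=[]
    for s in seeds:
        c=np.array(s[:2],float)
        for k in range(4):
            r=np.hypot(W[...,0]-c[0],W[...,1]-c[1]); m=(abs(r-.0325)<.009-.0015*k)
            wt=np.clip(60-sat[m],0,None).astype(float); q=W[m][:,:2]
            f=lambda p:(np.hypot(q[:,0]-p[0],q[:,1]-p[1])-p[2])*np.sqrt(wt)
            p=least_squares(f,[*c,.0325]).x; c=p[:2]
        out.append(p)
    return np.array(out)
E
python3 - <<'E'
from h import *
Tw=np.load('pics/w3.npz')['T']
S=ray(cams.camera_params('wrist')['mtx'],Tw,[(306,91),(321,159),(334,219)],.006);print(S)
for n,t in [('wrist','3'),('top','0'),('side','0')]:
    im=cv2.imread(f'pics/{n}{t}.png')[:,:,::-1];K,T=T_cw(n,env.observe())
    if n=='wrist':T=Tw
    r=rings(im,K,T,S);print(n,np.round(r,4).tolist(),np.hypot(*(r[0]-r[2])[:2]).round(4),'dir',np.degrees(np.arctan2(*(r[0]-r[2])[[1,0]])).round(2))
d=np.load('pics/wrist3.npy');P=cloud(cams.camera_params('wrist')['mtx'],Tw,d)
for k,v in {'wide':(.664,.106,.034),'cup':(.646,-.001,.042),'small':(.643,-.108,.032)}.items(): print(k,topfit(P,d,v,v[2],0,tol=.008,win=.04))
E
```

```text
[[ 0.45682503  0.05168751  0.006     ]
 [ 0.475115   -0.03089307  0.006     ]
 [ 0.4929948  -0.11308032  0.006     ]]
wrist [[0.4575, 0.0522, 0.0318], [0.475, -0.0308, 0.0318], [0.4925, -0.1137, 0.0318]] 0.1695 dir 101.91
top [[0.4555, 0.0504, 0.0319], [0.4732, -0.0328, 0.0318], [0.4908, -0.1159, 0.0319]] 0.17 dir 101.98
side [[0.4575, 0.0511, 0.032], [0.4752, -0.0322, 0.032], [0.4928, -0.1153, 0.032]] 0.1701 dir 101.99
wide (array([0.6636, 0.1064, 0.6642, 0.1057, 0.0271, 0.0299]), 1903)
cup (array([ 6.466e-01, -0.000e+00,  6.468e-01, -1.000e-04,  2.730e-02,
        3.970e-02]), 683)
small (array([ 0.6436, -0.1075,  0.644 , -0.1076,  0.0175,  0.028 ]), 504)
```

Emit:
apply_moves --plan '[0,0,0,5.5,1.8,1.4,100,0,0,0,5.5,1.8,1.4,100,0,0,0,5.5,1.8,1.4,100,0,0,0,5.5,1.8,1.4,100,0,0,0,5.5,1.8,1.4,100,0,0,0,5.5,1.8,1.4,100,0,0,0,5.5,1.8,1.4,100,0,0,0,0,0,0,100]'

```text
time: 3.92
eef_pos: [0.5959, 0.3362, 0.2027]
tcp_rot: [-0.002, 0.706, 0.708, -0.001]
wrist_force: [-0.8, 0.8, -0.3]
grip_width: 0.0854
```

Emit:
apply_moves --plan '[0,0,0,0,0,0,100,0,0,0,0,0,0,100]'

```text
time: 4.18
eef_pos: [0.5981, 0.3294, 0.2059]
tcp_rot: [0.001, 0.708, 0.706, -0.0]
wrist_force: [-0.3, -0.3, 0.5]
grip_width: 0.0854
```

```bash
python3 - <<'E'
from h import *
st();im,d,K,T=shot('wrist','4');P=cloud(K,T,d);print(topfit(P,d,(.5955,.333),.012,0,tol=.005,win=.04));st()
E
```

```text
t 4.17 p [0.5981 0.3294 0.2059] yaw 89.78 z [ 0.001 -0.002 -1.   ] F [-0.3 -0.3  0.5] w 0.0854 q [-0.1   0.63 -0.65  1.56  0.42  1.09 -0.86]
(array([0.5964, 0.3354, 0.5967, 0.3349, 0.0253, 0.0104]), 2009)
t 4.22 p [0.598  0.3298 0.2063] yaw 89.81 z [ 0.001 -0.002 -1.   ] F [-0.1 -0.5  0.1] w 0.0854 q [-0.1   0.63 -0.65  1.56  0.42  1.09 -0.86]
```

View pics/wrist4.png

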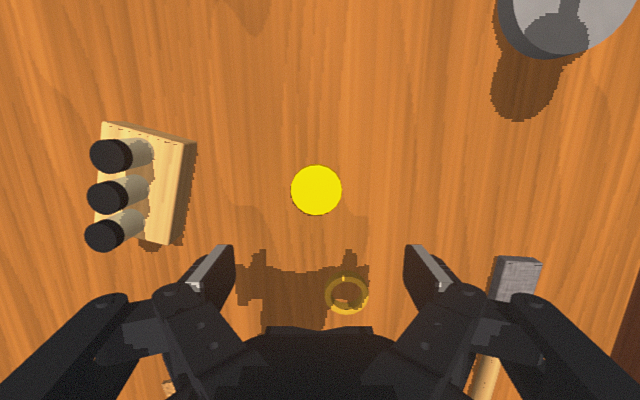

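```bash
python3 - <<'E'
from h import *
d=np.load('pics/wrist4.npy');p=cams.camera_params('wrist');P=cloud(p['mtx'],np.array(p['T_tool_cam']),d)
for u,v in [(222,248),(231,247),(228,262),(200,288),(412,247),(420,255),(440,285)]: print(u,v,np.round(P[v,u],4))
m=(P[...,2]>.03)&(P[...,2]<.09)&(abs(P[...,1])<.08)&(d>0)
print(m.sum(),P[m].max(0),P[m].min(0))
E
```

```text
222 248 [ 0.0129 -0.0435  0.0513]
231 247 [ 0.0109 -0.0412  0.0568]
228 262 [ 0.0056 -0.0415  0.0516]
200 288 [ 0.0101 -0.0425  0.0229]
412 247 [0.0127 0.0448 0.0529]
420 255 [0.0128 0.0456 0.0443]
440 285 [0.0111 0.0459 0.0233]
3461 [0.013219   0.05809032 0.06173479] [-0.01054995 -0.05572311  0.03001304]
```

Emit:
apply_moves --plan '[0,0,0,0.45,-0.2,2.5,100,0,0,0,0,0,3.5,100,0,0,0,0,0,3.0,100,0,0,0,0,0,0,100,0,0,0,0,0,0,100]'

```text
time: 4.85
eef_pos: [0.5946, 0.3378, 0.1163]
tcp_rot: [-0.0, 0.707, 0.707, 0.0]
wrist_force: [0.4, 0.9, -0.3]
grip_width: 0.0851
```

```bash
python3 - <<'E'
from h import *
st();im,d,K,T=shot('wrist','5');P=cloud(K,T,d);print(topfit(P,d,(.5955,.333),.012,0,tol=.005,win=.04));st()
E
```

```text
t 4.85 p [0.5946 0.3378 0.1163] yaw 90.06 z [ 0.     0.001 -1.   ] F [ 0.4  0.9 -0.3] w 0.0851 q [-0.14  0.73 -0.61  1.6   0.48  0.96 -0.91]
(array([0.5966, 0.3354, 0.5965, 0.3349, 0.0251, 0.0104]), 4065)
t 4.9 p [0.5951 0.3383 0.1172] yaw 90.06 z [ 0.002  0.001 -1.   ] F [-0.1  0.8 -0.3] w 0.0855 q [-0.14  0.73 -0.61  1.6   0.48  0.96 -0.91]
```

View pics/wrist5.png

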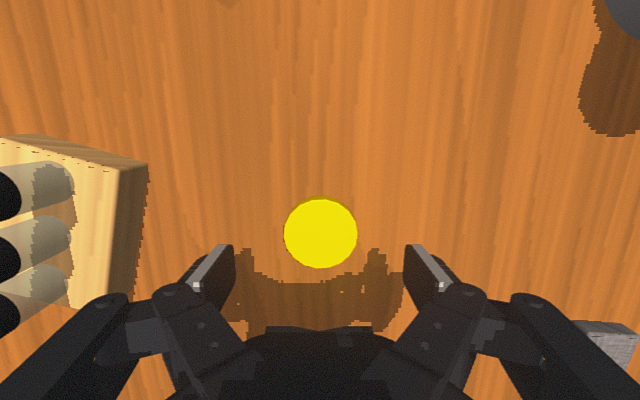

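Emit:
apply_moves --plan '[0,0,0,-0.3,0.15,1.5,100,0,0,0,0,0,1.5,100,0,0,0,0,0,1.2,100,0,0,0,0,0,0,100,0,0,0,0,0,0,100,0,0,0,0,0,0,100]'

```text
time: 5.65
eef_pos: [0.5963, 0.3351, 0.0746]
tcp_rot: [0.0, 0.707, 0.708, 0.001]
wrist_force: [0.0, -0.1, 0.3]
grip_width: 0.0857
```

```bash
python3 - <<'E'
from h import *
st();im,d,K,T=shot('wrist','6');P=cloud(K,T,d);print(topfit(P,d,(.5955,.333),.012,0,tol=.005,win=.04));st()
E
```

```text
t 5.65 p [0.5963 0.3351 0.0746] yaw 90.07 z [ 0.001  0.001 -1.   ] F [ 0.  -0.1  0.3] w 0.0857 q [-0.15  0.79 -0.58  1.61  0.52  0.9  -0.93]
(array([0.5967, 0.3356, 0.5968, 0.3349, 0.0252, 0.0104]), 6508)
t 5.7 p [0.5963 0.335  0.0746] yaw 90.07 z [ 0.001  0.001 -1.   ] F [0.1 0.6 0.5] w 0.0851 q [-0.15  0.79 -0.58  1.61  0.52  0.9  -0.93]
```

View pics/wrist6.png

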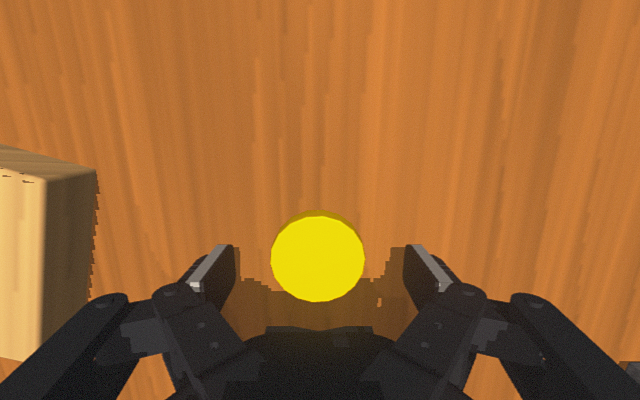

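Disk centred between the pads at (318,257). I'll lower 2 mm and close.

Emit:
apply_moves --plan '[0,0,0,0,0.05,0.2,70,0,0,0,0,0,0,45,0,0,0,0,0,0,30,0,0,0,0,0,0,20,0,0,0,0,0,0,20,0,0,0,0,0,0,20]'

```text
time: 6.45
eef_pos: [0.5969, 0.335, 0.0725]
tcp_rot: [0.0, 0.707, 0.707, 0.001]
wrist_force: [0.7, -0.1, 3.6]
grip_width: 0.0478
```

```bash
python3 - <<'E'
from h import *
st();im,d,K,T=shot('wrist','7')
E
```

```text
t 6.45 p [0.5969 0.335  0.0725] yaw 90.06 z [ 0.001  0.001 -1.   ] F [ 0.7 -0.1  3.6] w 0.0478 q [-0.16  0.79 -0.58  1.61  0.52  0.9  -0.93]
```

View pics/wrist7.png

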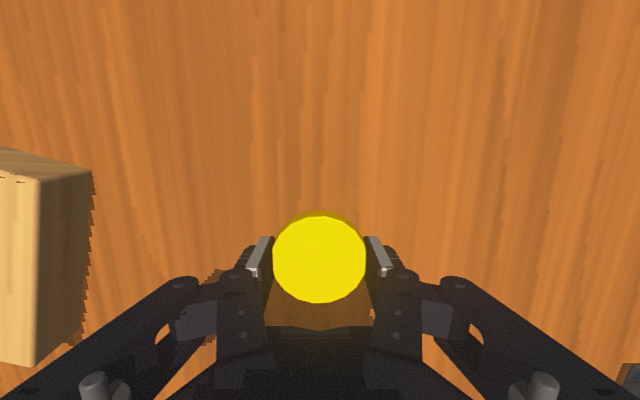

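Emit:
apply_moves --plan '[0,0,0,0,0,-2,20,0,0,0,0,0,-5,20,0,0,0,-2,-0.5,-5,20,0,0,0,-5,-1.2,-3,20,0,0,0,-5.3,-1.2,0,20,0,0,0,-5.3,-1.2,0,20,0,0,0,-5.3,-1.2,0,20,0,0,0,-5.3,-1.2,0,20]'

```text
time: 7.5
eef_pos: [0.5306, 0.0508, 0.2223]
tcp_rot: [0.0, 0.707, 0.708, -0.0]
wrist_force: [-0.1, 0.4, -0.3]
grip_width: 0.0475
```

Emit:
apply_moves --plan '[0,0,0,-5.3,-1.2,0,20,0,0,0,-5.3,-1.2,0,20,0,0,0,-5.3,-1.2,0,20,0,0,0,-5.3,-1.2,0,20,0,0,0,-5.3,-1.2,0,20,0,0,0,-5.3,-1.2,0,20,0,0,0,-4,-1,0,20,0,0,0,0,0,0,20]'

```text
time: 8.5
eef_pos: [0.4475, -0.3103, 0.222]
tcp_rot: [0.0, 0.71, 0.704, -0.001]
wrist_force: [0.4, 1.0, -1.0]
grip_width: 0.0473
```

Emit:
apply_moves --plan '[0,0,0,0,0,0,20,0,0,0,0,0,0,20]'

```text
time: 8.75
eef_pos: [0.4507, -0.3034, 0.222]
tcp_rot: [-0.0, 0.706, 0.709, 0.0]
wrist_force: [-0.7, 0.3, -0.6]
grip_width: 0.0472
```

```bash
python3 - <<'E'
from h import *
st();im,d,K,T=shot('wrist','8');P=cloud(K,T,d);print(topfit(P,d,(.4435,-.3405),.085,0,tol=.007,win=.04));st()
E
```

```text
t 8.75 p [ 0.4507 -0.3034  0.222 ] yaw 90.25 z [ 0.     0.001 -1.   ] F [-0.7  0.3 -0.6] w 0.0472 q [ 0.97  0.32 -0.52  1.91  0.19  0.96  0.36]
None
t 8.8 p [ 0.4508 -0.3036  0.222 ] yaw 90.25 z [ 0.     0.001 -1.   ] F [ 0.1 -0.7 -0.7] w 0.0476 q [ 0.97  0.32 -0.52  1.91  0.19  0.96  0.36]
```

View pics/wrist8.png

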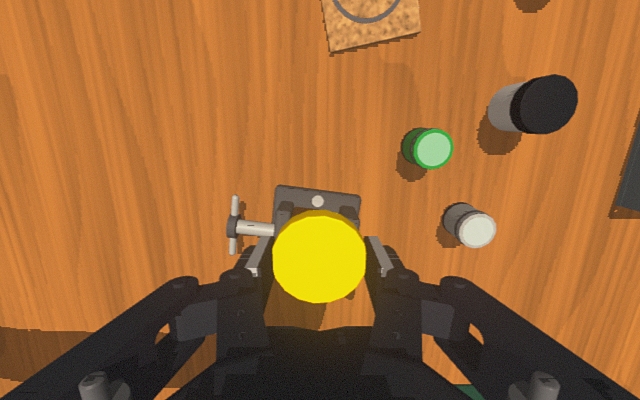

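Emit:
apply_moves --plan '[0,0,0,-3.7,-0.7,0,20,0,0,0,0,0,2.5,20,0,0,0,0,0,2.5,20,0,0,0,0,0,0,20,0,0,0,0,0,0,20,0,0,0,0,0,0,20]'

```text
time: 9.55
eef_pos: [0.4443, -0.3426, 0.1733]
tcp_rot: [0.001, 0.706, 0.708, 0.0]
wrist_force: [0.8, -0.5, -0.3]
grip_width: 0.0477
```

```bash
python3 - <<'E'
from h import *
st()
for n in ['top','side']:
  im,d,K,T=shot(n,'9');P=cloud(K,T,d);print(topfit(P,d,(.4435,-.3405),.105,0,tol=.007,win=.04))
  c=proj(K,T,[[.4438,-.3405,.1]])[0].astype(int);cv2.imwrite(f'pics/{n}9c.png',cv2.resize(im[c[1]-50:c[1]+50,c[0]-60:c[0]+60,::-1],None,fx=5,fy=5,interpolation=cv2.INTER_CUBIC))
st()
E
```

```text
t 9.55 p [ 0.4443 -0.3426  0.1733] yaw 90.11 z [ 0.002 -0.002 -1.   ] F [ 0.8 -0.5 -0.3] w 0.0477 q [ 0.99  0.42 -0.48  1.9   0.24  0.88  0.39]
(array([ 0.4392, -0.3306,  0.4381, -0.3355,  0.026 ,  0.1097]), 47)
(array([ 0.4465, -0.3403,  0.4473, -0.335 ,  0.0317,  0.1094]), 121)
t 9.65 p [ 0.4439 -0.3428  0.173 ] yaw 90.08 z [ 0.002 -0.001 -1.   ] F [ 0.6 -0.3 -0.7] w 0.0476 q [ 0.99  0.42 -0.48  1.9   0.24  0.88  0.39]
```

View pics/side9c.png

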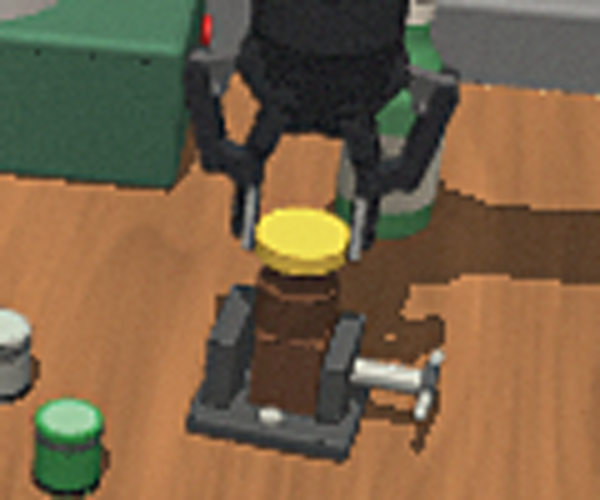

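Emit:
apply_moves --plan '[0,0,0,0.23,0,0.6,20,0,0,0,0,0,0.6,20,0,0,0,0,0,0,20,0,0,0,0,0,0,20]'

```text
time: 10.15
eef_pos: [0.4431, -0.3402, 0.1597]
tcp_rot: [-0.0, 0.707, 0.707, 0.0]
wrist_force: [-1.6, -0.3, -0.9]
grip_width: 0.0471
```

```bash
python3 - <<'E'
from h import *
st()
E
```

```text
t 10.15 p [ 0.4431 -0.3402  0.1597] yaw 90.06 z [-0.  0. -1.] F [-1.6 -0.3 -0.9] w 0.0471 q [ 0.98  0.43 -0.47  1.91  0.25  0.86  0.38]
```

Emit:
apply_moves --plan '[0,0,0,0,0.05,0.15,20,0,0,0,0,0,0.08,20,0,0,0,0,0,0,20,0,0,0,0,0,0,20]'

```text
time: 10.65
eef_pos: [0.4437, -0.3402, 0.1576]
tcp_rot: [0.0, 0.707, 0.707, 0.0]
wrist_force: [-0.6, 0.1, -0.8]
grip_width: 0.0475
```

```bash
python3 - <<'E'
from h import *
st()
E
```

```text
t 10.65 p [ 0.4437 -0.3402  0.1576] yaw 90.06 z [ 0. -0. -1.] F [-0.6  0.1 -0.8] w 0.0475 q [ 0.98  0.44 -0.47  1.91  0.26  0.85  0.38]
```

Emit:
apply_moves --plan '[0,0,0,0,0,0.06,20,0,0,0,0,0,0.06,20,0,0,0,0,0,0,20]'

```text
time: 11.02
eef_pos: [0.4438, -0.3403, 0.1574]
tcp_rot: [0.0, 0.707, 0.707, -0.0]
wrist_force: [-2.9, 0.4, 6.2]
grip_width: 0.0472
```

```bash
python3 - <<'E'
from h import *
st()
E
```

```text
t 11.03 p [ 0.4438 -0.3403  0.1574] yaw 90.06 z [-0. -0. -1.] F [-2.9  0.4  6.2] w 0.0472 q [ 0.98  0.44 -0.47  1.91  0.26  0.85  0.37]
```

Contact at 6 N. I'll open slowly and back off upward.

Emit:
apply_moves --plan '[0,0,0,0,0,0,62,0,0,0,0,0,0,70,0,0,0,0,0,0,85,0,0,0,0,0,-1,100,0,0,0,0,0,-3,100,0,0,0,0,0,-5,100,0,0,0,0,0,0,100,0,0,0,0,0,0,100]'

```text
time: 12.02
eef_pos: [0.4436, -0.3403, 0.2468]
tcp_rot: [0.0, 0.707, 0.707, -0.0]
wrist_force: [-0.1, 0.0, -0.6]
grip_width: 0.0854
```

```bash
python3 - <<'E'
from h import *
st();im,d,K,T=shot('wrist','10');P=cloud(K,T,d);print(topfit(P,d,(.4435,-.3405),.097,0,tol=.005,win=.04),topfit(P,d,(.6025,-.3335),.04,0,tol=.007,win=.04));st()
E
```

```text
t 12.03 p [ 0.4436 -0.3403  0.2468] yaw 90.06 z [ 0.    -0.001 -1.   ] F [-0.1  0.  -0.6] w 0.0854 q [ 1.02  0.32 -0.51  1.85  0.18  1.02  0.44]
(array([ 0.4448, -0.3394,  0.4446, -0.3398,  0.0252,  0.0954]), 2737) (array([ 0.6026, -0.3331,  0.6031, -0.3337,  0.0186,  0.0384]), 1053)
t 12.07 p [ 0.443  -0.3399  0.2458] yaw 90.06 z [-0.001  0.001 -1.   ] F [-0.3  0.2 -0.3] w 0.0856 q [ 1.02  0.32 -0.51  1.85  0.18  1.02  0.44]
```

View pics/wrist10.png

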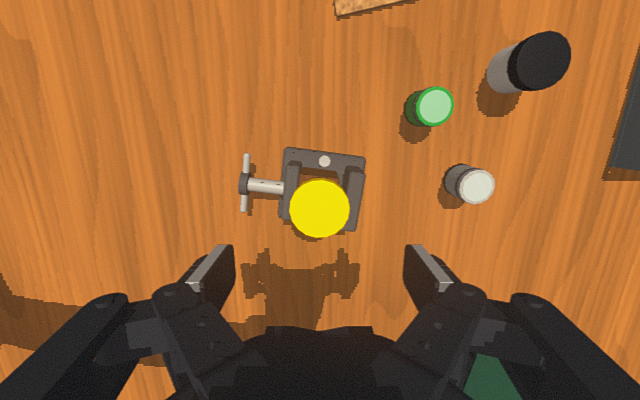

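Emit:
apply_moves --plan '[0,0,0,0,4,-1,100,0,0,0,0.2,4,0,100,0,0,0,0.2,4,2,100,0,0,0,0.2,4,4,100,0,0,0,0,0,4,100,0,0,0,0,0,0,100,0,0,0,0,0,0,100,0,0,0,0,0,0,100]'

```text
time: 13.08
eef_pos: [0.6044, -0.3351, 0.1589]
tcp_rot: [0.002, 0.707, 0.707, 0.0]
wrist_force: [-0.4, -0.5, 1.0]
grip_width: 0.0851
```

```bash
python3 - <<'E'
from h import *
st();im,d,K,T=shot('wrist','11');P=cloud(K,T,d);print(topfit(P,d,(.6025,-.3335),.04,0,tol=.007,win=.04));st()
a=cv2.imread('pics/wrist10.png')[60:220,380:540];b=im[150:310,240:400,::-1]
cv2.imwrite('pics/c11.png',np.hstack([cv2.resize(x,None,fx=2.5,fy=2.5,interpolation=cv2.INTER_CUBIC) for x in (a,b)]))
E
```

```text
t 13.07 p [ 0.6044 -0.3351  0.1589] yaw 90.0 z [ 0.003 -0.002 -1.   ] F [-0.4 -0.5  1. ] w 0.0851 q [ 0.78  0.65 -0.46  1.57  0.33  0.99  0.22]
(array([ 0.6036, -0.3329,  0.6036, -0.3333,  0.0183,  0.0386]), 1958)
t 13.12 p [ 0.6044 -0.3351  0.159 ] yaw 90.01 z [ 0.003 -0.002 -1.   ] F [-0.7  0.8 -0.4] w 0.0852 q [ 0.78  0.65 -0.46  1.57  0.33  0.99  0.22]
```

View pics/c11.png

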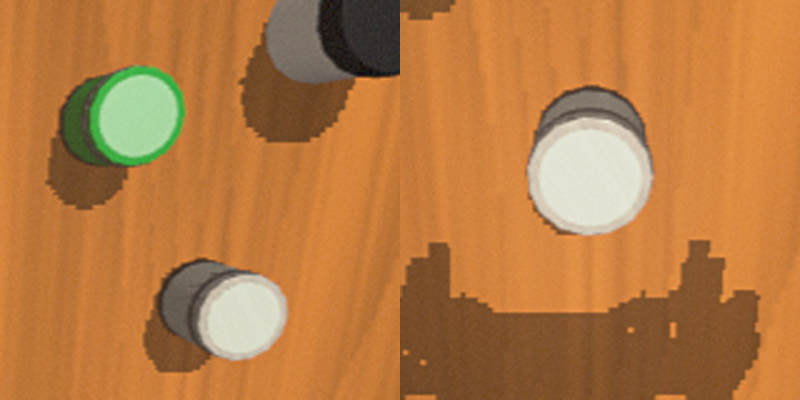

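The two candidates in wrist10 are the chrome cylinder at (475,184) and the green-rimmed one at (434,106). The chrome one with dark bands and a lens on top is the loupe, and the crop confirms it. The gripper is over it now.

Emit:
apply_moves --plan '[0,0,0,0.2,-0.1,2.5,100,0,0,0,0,0,2.5,100,0,0,0,0,0,1.8,100,0,0,0,0,0,1,100,0,0,0,0,0,0,100,0,0,0,0,0,0,100,0,0,0,0,0,0,100]'

```text
time: 14.0
eef_pos: [0.6034, -0.3323, 0.0795]
tcp_rot: [0.001, 0.707, 0.707, 0.0]
wrist_force: [0.1, -0.1, 0.4]
grip_width: 0.0853
```

```bash
python3 - <<'E'
from h import *
st();im,d,K,T=shot('wrist','12');P=cloud(K,T,d);print(topfit(P,d,(.6025,-.3335),.04,0,tol=.007,win=.04));st()
E
```

```text
t 14.0 p [ 0.6034 -0.3323  0.0795] yaw 90.06 z [ 0.002 -0.001 -1.   ] F [ 0.1 -0.1  0.4] w 0.0853 q [ 0.76  0.75 -0.43  1.6   0.38  0.87  0.18]
(array([ 0.6036, -0.3329,  0.5922, -0.3339,  0.0298,  0.0385]), 4877)
t 14.05 p [ 0.6033 -0.3323  0.0794] yaw 90.06 z [ 0.002 -0.001 -1.   ] F [-0.9 -0.2 -0.5] w 0.0852 q [ 0.76  0.75 -0.43  1.6   0.38  0.87  0.18]
```

View pics/wrist12.png

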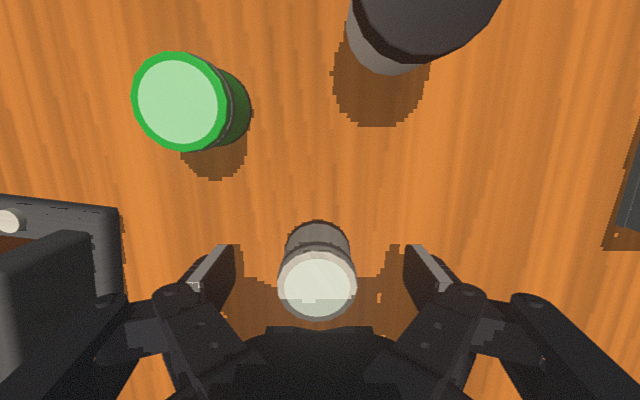

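Emit:
apply_moves --plan '[0,0,0,-0.07,0,0,70,0,0,0,0,0,0,50,0,0,0,0,0,0,35,0,0,0,0,0,0,20,0,0,0,0,0,0,10,0,0,0,0,0,0,10,0,0,0,0,0,0,10]'

```text
time: 14.92
eef_pos: [0.603, -0.3329, 0.0787]
tcp_rot: [0.0, 0.707, 0.707, 0.0]
wrist_force: [0.2, -0.1, 1.9]
grip_width: 0.0349
```

```bash
python3 - <<'E'
from h import *
st();im,d,K,T=shot('wrist','13');P=cloud(K,T,d);print(topfit(P,d,(.6025,-.3335),.04,0,tol=.005,win=.03))
E
```

```text
t 14.93 p [ 0.603  -0.3329  0.0787] yaw 90.06 z [ 0.001 -0.    -1.   ] F [ 0.2 -0.1  1.9] w 0.0349 q [ 0.76  0.75 -0.43  1.6   0.38  0.87  0.18]
(array([ 0.604 , -0.333 ,  0.6026, -0.3246,  0.0283,  0.0387]), 5746)
```

View pics/wrist13.png

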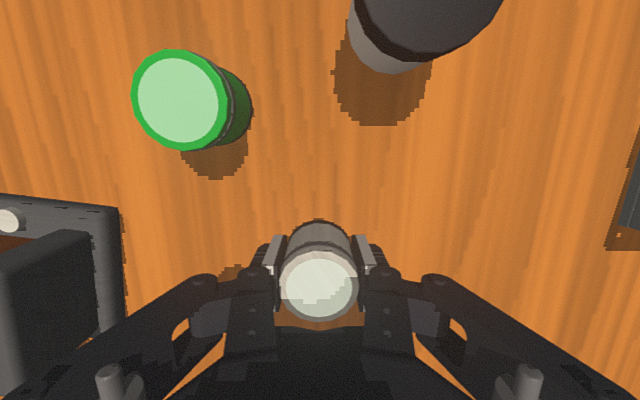

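Emit:
apply_moves --plan '[0,0,0,0,0,-2,10,0,0,0,0,0,-4,10,0,0,0,0,0,-4,10,0,0,0,0,-2,-4.2,10,0,0,0,-0.2,-3.7,0,10,0,0,0,-0.3,-4,0,10,0,0,0,-0.2,-4,0,10,0,0,0,0,-2.2,0,10]'

```text
time: 15.98
eef_pos: [0.4406, -0.3403, 0.2206]
tcp_rot: [-0.001, 0.708, 0.707, -0.001]
wrist_force: [0.1, 1.2, -0.7]
grip_width: 0.035
```

Emit:
apply_moves --plan '[0,0,0,0,0,0,10,0,0,0,0,0,0,10,0,0,0,0,0,0,10,0,0,0,0,0,0,10]'

```text
time: 16.48
eef_pos: [0.4447, -0.3395, 0.2205]
tcp_rot: [0.0, 0.706, 0.708, 0.0]
wrist_force: [-0.5, -0.4, -0.8]
grip_width: 0.0344
```

```bash
python3 - <<'E'
from h import *
st()
im,d,K,T=shot('side','14')
c=proj(K,T,[[.4438,-.3405,.12]])[0].astype(int);cv2.imwrite('pics/side14c.png',cv2.resize(im[c[1]-50:c[1]+50,c[0]-60:c[0]+60,::-1],None,fx=5,fy=5,interpolation=cv2.INTER_CUBIC))
st()
E
```

```text
t 16.48 p [ 0.4447 -0.3395  0.2205] yaw 90.14 z [ 0.001  0.    -1.   ] F [-0.5 -0.4 -0.8] w 0.0344 q [ 1.02  0.35 -0.52  1.87  0.21  0.97  0.41]
t 16.52 p [ 0.4445 -0.3396  0.2203] yaw 90.13 z [ 0.  0. -1.] F [ 0.3 -0.2 -0.3] w 0.0349 q [ 1.02  0.35 -0.52  1.87  0.21  0.97  0.41]
```

View pics/side14c.png

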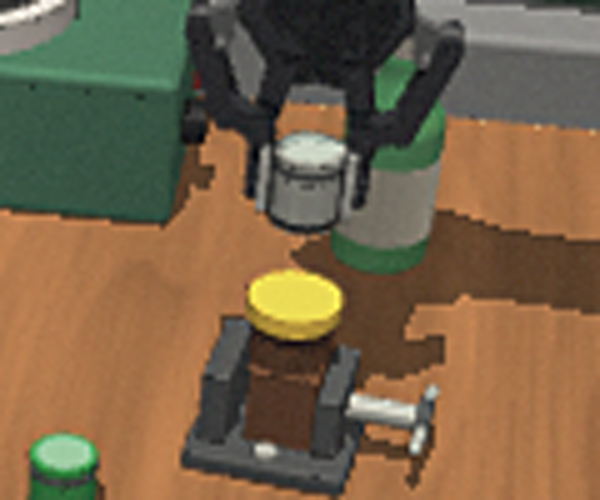

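Emit:
apply_moves --plan '[0,0,0,-0.06,-0.08,1.5,10,0,0,0,0,0,1.5,10,0,0,0,0,0,0.8,10,0,0,0,0,0,0.3,10,0,0,0,0,0,0,10,0,0,0,0,0,0,10,0,0,0,0,0,0,10]'

```text
time: 17.4
eef_pos: [0.4432, -0.3407, 0.1799]
tcp_rot: [0.001, 0.707, 0.707, 0.0]
wrist_force: [0.1, -0.1, -0.8]
grip_width: 0.0344
```

```bash
python3 - <<'E'
from h import *
st()
E
```

```text
t 17.4 p [ 0.4432 -0.3407  0.1799] yaw 90.06 z [ 0.001 -0.001 -1.   ] F [ 0.1 -0.1 -0.8] w 0.0344 q [ 1.    0.41 -0.5   1.9   0.25  0.89  0.38]
```

Emit:
apply_moves --plan '[0,0,0,0.05,0.05,0.2,10,0,0,0,0,0,0.15,10,0,0,0,0,0,0,10,0,0,0,0,0,0.06,10,0,0,0,0,0,0,10]'

```text
time: 18.02
eef_pos: [0.4434, -0.34, 0.1756]
tcp_rot: [-0.0, 0.707, 0.707, -0.0]
wrist_force: [-1.3, 0.7, 1.9]
grip_width: 0.0347
```

```bash
python3 - <<'E'
from h import *
st()
E
```

```text
t 18.02 p [ 0.4434 -0.34    0.1756] yaw 90.06 z [-0. -0. -1.] F [-1.3  0.7  1.9] w 0.0347 q [ 1.    0.41 -0.5   1.9   0.25  0.89  0.38]
```

Emit:
apply_moves --plan '[0,0,0,0,0,0.02,10,0,0,0,0,0,0,46,0,0,0,0,0,0,55,0,0,0,0,0,0,75,0,0,0,0,0,-1,90,0,0,0,0,0,-3,100,0,0,0,0,0,-4,100,0,0,0,0,0,-2,100]'

```text
time: 19.02
eef_pos: [0.4446, -0.3405, 0.2784]
tcp_rot: [0.002, 0.707, 0.708, 0.0]
wrist_force: [0.5, 0.8, 0.5]
grip_width: 0.0853
```

Emit:
apply_moves --plan '[0,0,0,0,0,0,100,0,0,0,0,0,0,100]'

```text
time: 19.27
eef_pos: [0.4428, -0.3398, 0.2744]
tcp_rot: [-0.001, 0.707, 0.707, -0.0]
wrist_force: [-0.4, 0.3, -0.4]
grip_width: 0.0855
```

```bash
python3 - <<'E'
from h import *
st();im,d,K,T=shot('wrist','15');P=cloud(K,T,d);print(topfit(P,d,(.4435,-.3405),.137,0,tol=.005,win=.04),topfit(P,d,(.4435,-.3405),.097,0,tol=.006,win=.04));st()
im,d,K,T=shot('side','15')
c=proj(K,T,[[.4438,-.3405,.12]])[0].astype(int);cv2.imwrite('pics/side15c.png',cv2.resize(im[c[1]-50:c[1]+50,c[0]-60:c[0]+60,::-1],None,fx=5,fy=5,interpolation=cv2.INTER_CUBIC))
E
```

```text
t 19.27 p [ 0.4428 -0.3398  0.2744] yaw 90.06 z [-0.001  0.001 -1.   ] F [-0.4  0.3 -0.4] w 0.0855 q [ 1.04  0.29 -0.53  1.83  0.17  1.07  0.45]
(array([ 0.4444, -0.3404,  0.4444, -0.3406,  0.0183,  0.1356]), 1581) (array([ 0.4449, -0.3318,  0.4447, -0.3397,  0.0251,  0.0955]), 796)
t 19.32 p [ 0.4426 -0.3396  0.2738] yaw 90.06 z [-0.002  0.001 -1.   ] F [-0.1 -0.5  0.3] w 0.0856 q [ 1.04  0.29 -0.53  1.83  0.17  1.07  0.45]
```

View pics/wrist15.png

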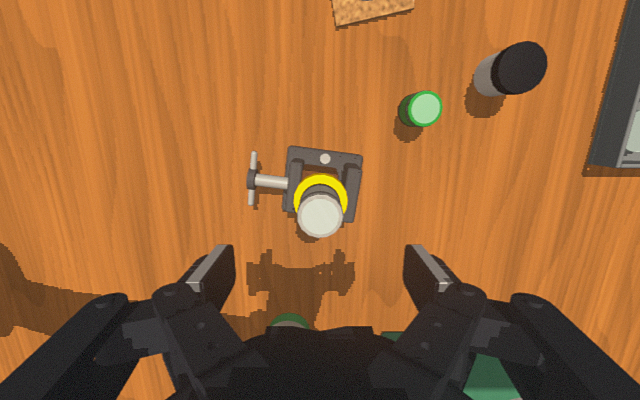

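View pics/side15c.png

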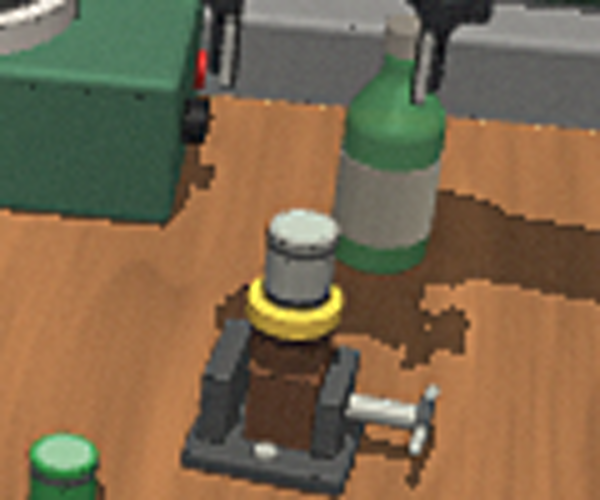

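Emit:
apply_moves --plan '[0,0,0,5.5,2.7,0,100,0,0,0,5.5,2.7,0,100,0,0,0,5.5,2.7,0,100,0,0,0,5.5,2.7,2,100,0,0,0,5.5,2.7,2,100,0,0,0,5.5,2.7,3,100,0,0,0,5.5,2.7,3,100,0,0,0,5.5,2.7,1,100]'

```text
time: 20.38
eef_pos: [0.6514, 0.0878, 0.1671]
tcp_rot: [-0.002, 0.707, 0.707, -0.003]
wrist_force: [0.8, 0.6, 0.8]
grip_width: 0.0856
```

Emit:
apply_moves --plan '[0,0,0,0,0,0,100,0,0,0,0,0,0,100,0,0,0,0,0,0,100]'

```text
time: 20.75
eef_pos: [0.6526, 0.0849, 0.1708]
tcp_rot: [0.0, 0.708, 0.706, -0.001]
wrist_force: [0.8, -0.4, -0.2]
grip_width: 0.0858
```

```bash
python3 - <<'E'
from h import *
st();im,d,K,T=shot('wrist','16');P=cloud(K,T,d);print(topfit(P,d,(.664,.106),.03,0,tol=.01,win=.04));st()
E
```

```text
t 20.75 p [0.6526 0.0849 0.1708] yaw 89.89 z [-0.001 -0.002 -1.   ] F [ 0.8 -0.4 -0.2] w 0.0858 q [ 0.27  0.62 -0.62  1.65  0.41  1.01 -0.49]
(array([0.6647, 0.1074, 0.6649, 0.1065, 0.0282, 0.0295]), 3898)
t 20.8 p [0.6527 0.0848 0.1711] yaw 89.87 z [-0.    -0.002 -1.   ] F [-0.2 -0.3  0.8] w 0.0853 q [ 0.27  0.62 -0.62  1.65  0.41  1.01 -0.49]
```

View pics/wrist16.png

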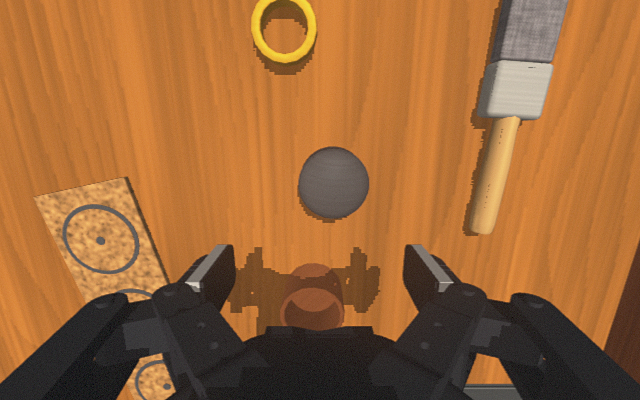

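Emit:
apply_moves --plan '[0,0,0,2.15,1.1,1,100,0,0,0,0,0,2.5,100,0,0,0,0,0,2.5,100,0,0,0,0,0,2,100,0,0,0,0,0,0,100,0,0,0,0,0,0,100,0,0,0,0,0,0,100]'

```text
time: 21.68
eef_pos: [0.6647, 0.1095, 0.0927]
tcp_rot: [0.001, 0.707, 0.707, 0.001]
wrist_force: [-0.5, -0.1, 1.0]
grip_width: 0.085
```

```bash
python3 - <<'E'
from h import *
st();im,d,K,T=shot('wrist','17');P=cloud(K,T,d);print(topfit(P,d,(.664,.106),.03,0,tol=.01,win=.04));st()
E
```

```text
t 21.68 p [0.6647 0.1095 0.0927] yaw 90.06 z [ 0.002  0.001 -1.   ] F [-0.5 -0.1  1. ] w 0.085 q [ 0.19  0.74 -0.57  1.64  0.48  0.9  -0.56]
(array([0.6649, 0.1086, 0.6652, 0.1067, 0.0284, 0.0295]), 7731)
t 21.73 p [0.6646 0.1095 0.0927] yaw 90.06 z [ 0.002  0.001 -1.   ] F [ 0.5 -0.1  0.2] w 0.0852 q [ 0.19  0.74 -0.57  1.64  0.48  0.9  -0.56]
```

Emit:
apply_moves --plan '[0,0,0,-0.3,-0.05,1.1,100,0,0,0,0,0,1.0,100,0,0,0,0,0,0,100,0,0,0,0,0,0,100,0,0,0,0,0,0,100]'

```text
time: 22.35
eef_pos: [0.6635, 0.1064, 0.0707]
tcp_rot: [0.0, 0.707, 0.708, 0.0]
wrist_force: [0.1, 0.1, -0.2]
grip_width: 0.0853
```

```bash
python3 - <<'E'
from h import *
st();im,d,K,T=shot('wrist','18');P=cloud(K,T,d)
for z in(.034,.030,.026,.023): print(z,topfit(P,d,(.664,.106),z,0,tol=.0025,win=.035));
st()
E
```

```text
t 22.35 p [0.6635 0.1064 0.0707] yaw 90.07 z [ 0.001  0.    -1.   ] F [ 0.1  0.1 -0.2] w 0.0853 q [ 0.19  0.77 -0.56  1.64  0.5   0.87 -0.57]
0.034 (array([0.6646, 0.1079, 0.6642, 0.1087, 0.0167, 0.0321]), 1888)
0.03 (array([0.665 , 0.1075, 0.6648, 0.1079, 0.0253, 0.0303]), 7255)
0.026 (array([0.665 , 0.1076, 0.6649, 0.1075, 0.0277, 0.0268]), 3243)
0.023 (array([0.6651, 0.1111, 0.6649, 0.1067, 0.0283, 0.0236]), 1113)
t 22.4 p [0.6635 0.1064 0.0707] yaw 90.07 z [ 0.001  0.    -1.   ] F [-0.9  0.3  0.7] w 0.0853 q [ 0.19  0.77 -0.56  1.64  0.5   0.87 -0.57]
```

View pics/wrist18.png

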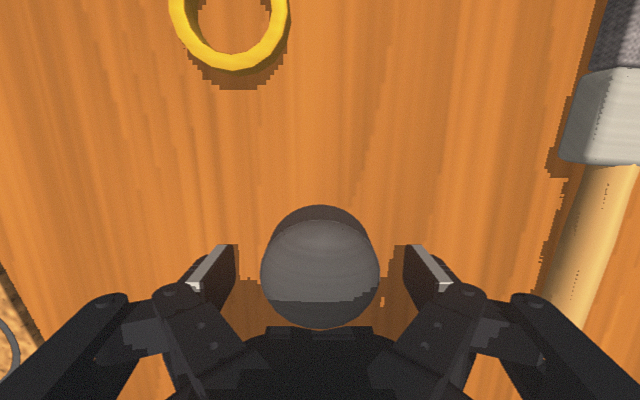

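Emit:
apply_moves --plan '[0,0,0,0.08,0.06,-0.1,80,0,0,0,0,0,0,65,0,0,0,0,0,0,50,0,0,0,0,0,0,35,0,0,0,0,0,0,25,0,0,0,0,0,0,25]'

```text
time: 23.15
eef_pos: [0.6641, 0.1073, 0.0722]
tcp_rot: [0.0, 0.707, 0.707, 0.0]
wrist_force: [-1.6, -0.8, 4.7]
grip_width: 0.0543
```

```bash
python3 - <<'E'
from h import *
st();im,d,K,T=shot('wrist','19');P=cloud(K,T,d)
for z in(.030,.026,.023): print(z,topfit(P,d,(.664,.106),z,0,tol=.0025,win=.028));
E
```

```text
t 23.15 p [0.6641 0.1073 0.0722] yaw 90.06 z [ 0.001  0.    -1.   ] F [-1.6 -0.8  4.7] w 0.0543 q [ 0.19  0.77 -0.56  1.64  0.5   0.88 -0.57]
0.03 (array([0.6625, 0.1075, 0.6631, 0.1067, 0.0269, 0.0303]), 7188)
0.026 (array([0.6644, 0.1076, 0.6642, 0.1068, 0.028 , 0.0269]), 3184)
0.023 (array([0.6647, 0.1079, 0.6643, 0.107 , 0.028 , 0.0243]), 759)
```

Emit:
apply_moves --plan '[0,0,0,0,0,-2,25,0,0,0,0,0,-4,25,0,0,0,-2.3,-3.2,-3,25,0,0,0,-2.3,-3.2,0,25,0,0,0,-2.3,-3.2,0,25,0,0,0,-2.3,-3.2,0,25,0,0,0,-2.3,-3.1,0,25,0,0,0,-2.3,-3.1,0,25]'

```text
time: 24.2
eef_pos: [0.4717, -0.0322, 0.1608]
tcp_rot: [-0.0, 0.707, 0.708, -0.001]
wrist_force: [-0.3, -0.9, -5.5]
grip_width: 0.0546
```

Emit:
apply_moves --plan '[0,0,0,0,0,0,25,0,0,0,0,0,0,25,0,0,0,0,0,0,25]'

```text
time: 24.58
eef_pos: [0.4749, -0.0303, 0.1617]
tcp_rot: [0.0, 0.706, 0.708, 0.001]
wrist_force: [-0.1, 0.8, -5.9]
grip_width: 0.0541
```

```bash
python3 - <<'E'
from h import *
st();im,d,K,T=shot('wrist','20');r=rings(im,K,T,[(.457,.052)]);print(r);st()
E
```

```text
t 24.57 p [ 0.4749 -0.0303  0.1617] yaw 90.14 z [ 0.002  0.001 -1.   ] F [-0.1  0.8 -5.9] w 0.0541 q [ 0.6   0.33 -0.69  2.09  0.29  0.81 -0.26]
[[0.45767122 0.0521188  0.031795  ]]
t 24.62 p [ 0.4749 -0.0303  0.1617] yaw 90.15 z [ 0.001  0.001 -1.   ] F [ 0.3 -0.4 -5.8] w 0.0543 q [ 0.6   0.33 -0.69  2.09  0.29  0.81 -0.26]
```

View pics/wrist20.png

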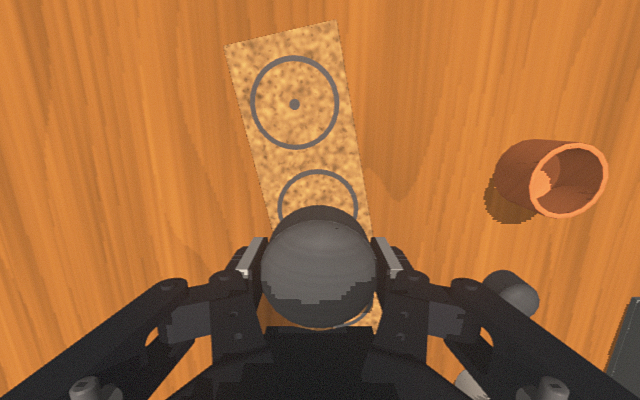

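Emit:
apply_moves --plan '[0,0,0,-0.08,-0.05,2.5,25,0,0,0,0,0,2.5,25,0,0,0,0,0,2,25,0,0,0,0,0,0.6,25,0,0,0,0,0,0,25,0,0,0,0,0,0,25,0,0,0,0,0,0,25]'

```text
time: 25.5
eef_pos: [0.4743, -0.0321, 0.0862]
tcp_rot: [0.001, 0.707, 0.707, 0.001]
wrist_force: [-0.0, 0.4, -7.0]
grip_width: 0.0541
```

```bash
python3 - <<'E'
from h import *
st()
E
```

```text
t 25.5 p [ 0.4743 -0.0321  0.0862] yaw 90.05 z [ 0.002 -0.    -1.   ] F [-0.   0.4 -7. ] w 0.0541 q [ 0.52  0.47 -0.61  2.13  0.43  0.67 -0.38]
```

Emit:
apply_moves --plan '[0,0,0,0.08,0,0.4,25,0,0,0,0,0,0.3,25,0,0,0,0,0,0.1,25,0,0,0,0,0,0,25,0,0,0,0,0,0,25]'

```text
time: 26.12
eef_pos: [0.4735, -0.0312, 0.0781]
tcp_rot: [0.0, 0.707, 0.707, -0.001]
wrist_force: [-4.3, -0.1, 6.1]
grip_width: 0.054
```

```bash
python3 - <<'E'
from h import *
st()
E
```

```text
t 26.12 p [ 0.4735 -0.0312  0.0781] yaw 90.06 z [-0.    -0.001 -1.   ] F [-4.3 -0.1  6.1] w 0.054 q [ 0.51  0.48 -0.6   2.13  0.44  0.65 -0.39]
```

Emit:
apply_moves --plan '[0,0,0,0,0.03,0,66,0,0,0,0,0,0,75,0,0,0,0,0,0,95,0,0,0,0,0,-1,100,0,0,0,0,0,-3,100,0,0,0,0,0,-5,100,0,0,0,0,0,-2,100,0,0,0,0,0,0,100]'

```text
time: 27.12
eef_pos: [0.4755, -0.0313, 0.1896]
tcp_rot: [0.002, 0.707, 0.707, 0.001]
wrist_force: [0.5, 0.2, -0.4]
grip_width: 0.0853
```

Emit:
apply_moves --plan '[0,0,0,0.3,4,0,100,0,0,0,0.5,4.5,0,100,0,0,0,0.6,4.5,0,100,0,0,0,0.6,4,0,100,0,0,0,0,0,0,100,0,0,0,0,0,0,100,0,0,0,0,0,0,100]'

```text
time: 28.0
eef_pos: [0.6422, -0.0114, 0.1864]
tcp_rot: [-0.001, 0.707, 0.708, -0.001]
wrist_force: [-0.4, 0.3, -0.0]
grip_width: 0.0853
```

```bash
python3 - <<'E'
from h import *
st();im,d,K,T=shot('wrist','21');P=cloud(K,T,d)
print('cup',topfit(P,d,(.6465,0),.042,0,tol=.004,win=.04),'wide',topfit(P,d,(.474,-.031),.033,0,tol=.005,win=.03));st()
E
```

```text
t 28.0 p [ 0.6422 -0.0114  0.1864] yaw 90.07 z [-0.002 -0.001 -1.   ] F [-0.4  0.3 -0. ] w 0.0853 q [ 0.44  0.58 -0.64  1.68  0.4   1.02 -0.33]
cup (array([6.472e-01, 2.000e-04, 6.475e-01, 2.000e-04, 2.700e-02, 4.020e-02]), 993) wide (array([ 0.4763, -0.0306,  0.4752, -0.0316,  0.0282,  0.0351]), 2848)
t 28.05 p [ 0.6424 -0.0115  0.1868] yaw 90.06 z [-0.002 -0.001 -1.   ] F [-0.2 -0.8  0.5] w 0.0855 q [ 0.44  0.58 -0.64  1.68  0.4   1.02 -0.33]
```

View pics/wrist21.png

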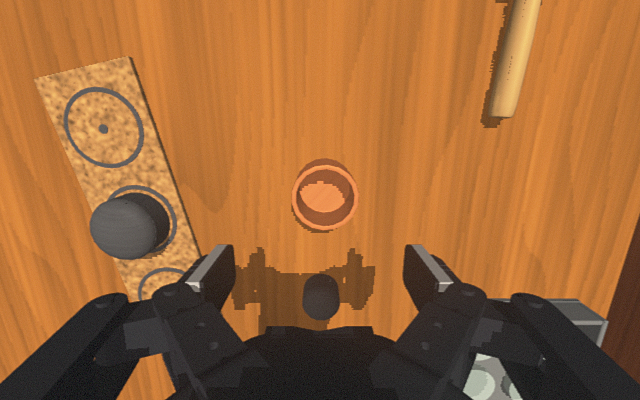

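Emit:
apply_moves --plan '[0,0,0,1.17,0.45,1.5,100,0,0,0,0,0,2.5,100,0,0,0,0,0,2.5,100,0,0,0,0,0,2.5,100,0,0,0,0,0,1,100,0,0,0,0,0,0,100,0,0,0,0,0,0,100,0,0,0,0,0,0,100]'

```text
time: 29.05
eef_pos: [0.6492, 0.0007, 0.0886]
tcp_rot: [0.001, 0.707, 0.707, 0.001]
wrist_force: [-0.4, -0.6, 0.3]
grip_width: 0.085
```

```bash
python3 - <<'E'
from h import *
st();im,d,K,T=shot('wrist','22');P=cloud(K,T,d)
print('cup',topfit(P,d,(.6465,0),.042,0,tol=.003,win=.032));st()
E
```

```text
t 29.05 p [0.6492 0.0007 0.0886] yaw 90.05 z [ 0.002  0.    -1.   ] F [-0.4 -0.6  0.3] w 0.085 q [ 0.37  0.71 -0.58  1.7   0.49  0.87 -0.41]
cup (array([ 6.476e-01,  2.000e-04,  6.479e-01, -0.000e+00,  2.740e-02,
        4.030e-02]), 2576)
t 29.1 p [0.649  0.0007 0.0885] yaw 90.05 z [ 0.002 -0.    -1.   ] F [-0.1 -0.6 -0. ] w 0.0855 q [ 0.37  0.71 -0.58  1.7   0.49  0.87 -0.41]
```

View pics/wrist22.png

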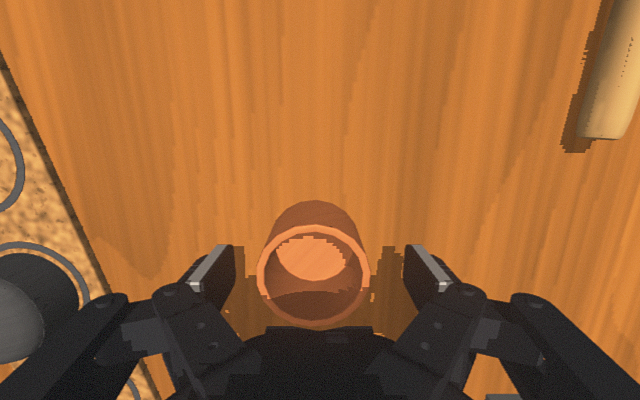

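Cup rim is centred at (314,275) between the pads. I'll shift slightly, lower 8 mm and close.

Emit:
apply_moves --plan '[0,0,0,-0.05,-0.18,0.8,100,0,0,0,0,0,0,100,0,0,0,0,0,0,80,0,0,0,0,0,0,65,0,0,0,0,0,0,50,0,0,0,0,0,0,35,0,0,0,0,0,0,25,0,0,0,0,0,0,25]'

```text
time: 30.1
eef_pos: [0.6469, 0.0003, 0.0798]
tcp_rot: [0.0, 0.707, 0.708, 0.0]
wrist_force: [-0.6, -0.1, 5.5]
grip_width: 0.0529
```

```bash
python3 - <<'E'
from h import *
st();im,d,K,T=shot('wrist','23');P=cloud(K,T,d)
print('cup',topfit(P,d,(.6465,0),.042,0,tol=.003,win=.028));st()
E
```

```text
t 30.1 p [6.469e-01 3.000e-04 7.980e-02] yaw 90.06 z [ 0.001  0.    -1.   ] F [-0.6 -0.1  5.5] w 0.0529 q [ 0.37  0.72 -0.57  1.71  0.49  0.86 -0.42]
cup (array([0.6476, 0.0032, 0.6465, 0.    , 0.028 , 0.0402]), 2560)
t 30.15 p [6.469e-01 3.000e-04 7.990e-02] yaw 90.07 z [ 0.001  0.    -1.   ] F [-0.5 -0.6  4.5] w 0.0532 q [ 0.37  0.72 -0.57  1.71  0.49  0.86 -0.42]
```

Emit:
apply_moves --plan '[0,0,0,0,0,-2,25,0,0,0,0,0,-4,25,0,0,0,-1.9,-2.6,-3,25,0,0,0,-1.9,-2.6,0,25,0,0,0,-1.9,-2.6,0,25,0,0,0,-1.9,-2.6,0,25,0,0,0,-1.9,-2.6,0,25,0,0,0,-1.95,-2.5,0,25]'

```text
time: 31.15
eef_pos: [0.4899, -0.1151, 0.1694]
tcp_rot: [-0.0, 0.707, 0.708, -0.0]
wrist_force: [0.0, -0.0, -2.1]
grip_width: 0.053
```

Emit:
apply_moves --plan '[0,0,0,0,0,0,25,0,0,0,0,0,0,25,0,0,0,0,0,0,25]'

```text
time: 31.52
eef_pos: [0.4925, -0.1135, 0.1698]
tcp_rot: [0.0, 0.706, 0.708, 0.001]
wrist_force: [0.7, -0.4, -1.8]
grip_width: 0.0532
```

```bash
python3 - <<'E'
from h import *
st();im,d,K,T=shot('wrist','24');st()
E
```

```text
t 31.52 p [ 0.4925 -0.1135  0.1698] yaw 90.16 z [ 0.001  0.001 -1.   ] F [ 0.7 -0.4 -1.8] w 0.0532 q [ 0.75  0.37 -0.68  2.02  0.31  0.85 -0.11]
t 31.57 p [ 0.4925 -0.1135  0.1697] yaw 90.16 z [ 0.001  0.001 -1.   ] F [ 0.6  0.3 -1.2] w 0.053 q [ 0.75  0.37 -0.68  2.02  0.31  0.85 -0.11]
```

View pics/wrist24.png

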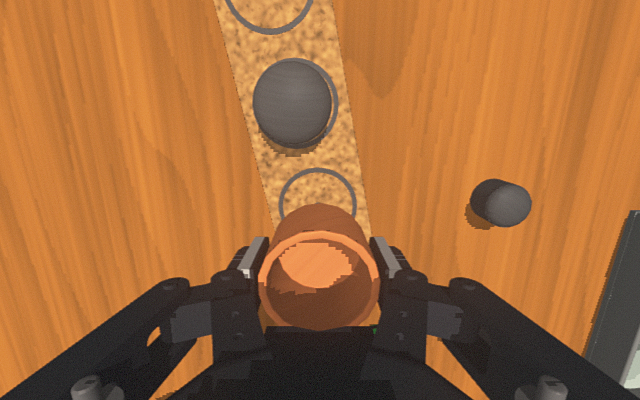

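Emit:
apply_moves --plan '[0,0,0,-0.03,-0.05,2.5,25,0,0,0,0,0,2.5,25,0,0,0,0,0,2,25,0,0,0,0,0,0.6,25,0,0,0,0,0,0,25,0,0,0,0,0,0,25,0,0,0,0,0,0,25]'

```text
time: 32.45
eef_pos: [0.4918, -0.115, 0.0942]
tcp_rot: [0.001, 0.707, 0.707, 0.0]
wrist_force: [0.7, 0.7, -2.7]
grip_width: 0.0528
```

```bash
python3 - <<'E'
from h import *
st()
E
```

```text
t 32.45 p [ 0.4918 -0.115   0.0942] yaw 90.05 z [ 0.002 -0.001 -1.   ] F [ 0.7  0.7 -2.7] w 0.0528 q [ 0.68  0.49 -0.61  2.06  0.43  0.71 -0.2 ]
```

Emit:
apply_moves --plan '[0,0,0,0.07,0.05,0.4,25,0,0,0,0,0,0.3,25,0,0,0,0,0,0.12,25,0,0,0,0,0,0,25,0,0,0,0,0,0,25]'

```text
time: 33.08
eef_pos: [0.4916, -0.1141, 0.0858]
tcp_rot: [-0.0, 0.707, 0.707, -0.0]
wrist_force: [-2.8, 0.1, 5.0]
grip_width: 0.053
```

```bash
python3 - <<'E'
from h import *
st()
E
```

```text
t 33.08 p [ 0.4916 -0.1141  0.0858] yaw 90.06 z [-0.001 -0.001 -1.   ] F [-2.8  0.1  5. ] w 0.053 q [ 0.67  0.51 -0.6   2.06  0.44  0.7  -0.22]
```

Contact. I'll release, rise, and head for the small dome.

Emit:
apply_moves --plan '[0,0,0,0,0.03,0,66,0,0,0,0,0,0,75,0,0,0,0,0,0,95,0,0,0,0,0,-1,100,0,0,0,0,0,-3,100,0,0,0,0,0,-5,100,0,0,0,0,0,-2,100,0,0,0,0,0,0,100]'

```text
time: 34.08
eef_pos: [0.493, -0.1144, 0.1969]
tcp_rot: [0.002, 0.707, 0.707, 0.001]
wrist_force: [-0.2, -0.6, -0.8]
grip_width: 0.0854
```

Emit:
apply_moves --plan '[0,0,0,0.1,3.6,0,100,0,0,0,0.2,4,0,100,0,0,0,0.2,4,0.5,100,0,0,0,0.1,3.6,1,100,0,0,0,0,0,0,100,0,0,0,0,0,0,100,0,0,0,0,0,0,100]'

```text
time: 34.95
eef_pos: [0.6425, -0.1082, 0.1795]
tcp_rot: [-0.001, 0.707, 0.707, -0.001]
wrist_force: [0.1, -0.1, -1.0]
grip_width: 0.0854
```

```bash
python3 - <<'E'
from h import *
st();im,d,K,T=shot('wrist','25');P=cloud(K,T,d)
for z in (.028,.025,.022): print('small',topfit(P,d,(.6438,-.1075),z,0,tol=.0025,win=.03))
print('cup',topfit(P,d,(.492,-.1145),.048,0,tol=.004,win=.03));st()
E
```

```text
t 34.95 p [ 0.6425 -0.1082  0.1795] yaw 90.06 z [-0.002 -0.    -1.   ] F [ 0.1 -0.1 -1. ] w 0.0854 q [ 0.58  0.6  -0.63  1.66  0.41  1.01 -0.19]
small (array([ 0.6444, -0.1079,  0.6445, -0.1078,  0.0168,  0.0284]), 1064)
small (array([ 0.6447, -0.1076,  0.6447, -0.1082,  0.0181,  0.0258]), 554)
small (array([ 0.6444, -0.1082,  0.6443, -0.1081,  0.0183,  0.0231]), 181)
cup (array([ 0.493 , -0.114 ,  0.4925, -0.1141,  0.0278,  0.0461]), 1208)
t 35.0 p [ 0.6428 -0.1083  0.18  ] yaw 90.05 z [-0.001 -0.001 -1.   ] F [-0.1 -0.1  1.2] w 0.0855 q [ 0.58  0.6  -0.63  1.66  0.41  1.01 -0.19]
```

View pics/wrist25.png

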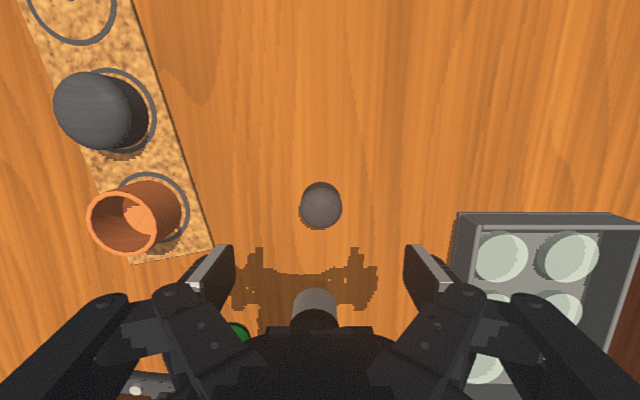

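Emit:
apply_moves --plan '[0,0,0,0.03,0.12,2.5,100,0,0,0,0,0,2.5,100,0,0,0,0,0,2.5,100,0,0,0,0,0,2,100,0,0,0,0,0,0.8,100,0,0,0,0,0,0,100,0,0,0,0,0,0,100,0,0,0,0,0,0,100]'

```text
time: 36.0
eef_pos: [0.6459, -0.1077, 0.0783]
tcp_rot: [0.001, 0.707, 0.707, 0.001]
wrist_force: [-0.1, -0.3, -0.0]
grip_width: 0.0857
```

```bash
python3 - <<'E'
from h import *
st();im,d,K,T=shot('wrist','26');P=cloud(K,T,d)
for z in (.028,.025,.022): print('small',topfit(P,d,(.6438,-.1075),z,0,tol=.0025,win=.025))
st()
E
```

```text
t 36.0 p [ 0.6459 -0.1077  0.0783] yaw 90.06 z [ 0.002 -0.    -1.   ] F [-0.1 -0.3 -0. ] w 0.0857 q [ 0.53  0.73 -0.57  1.69  0.5   0.86 -0.25]
small (array([ 0.6448, -0.1075,  0.6448, -0.1077,  0.0169,  0.0284]), 3056)
small (array([ 0.645 , -0.1074,  0.6449, -0.1078,  0.0181,  0.0259]), 1463)
small (array([ 0.6449, -0.1029,  0.6447, -0.1079,  0.0183,  0.0228]), 508)
t 36.05 p [ 0.6458 -0.1077  0.0782] yaw 90.06 z [ 0.002 -0.    -1.   ] F [-0.   1.   0.1] w 0.0856 q [ 0.53  0.73 -0.57  1.69  0.5   0.86 -0.25]
```

View pics/wrist26.png

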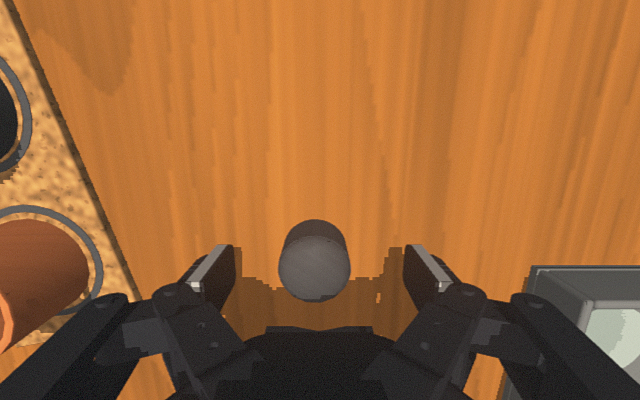

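Emit:
apply_moves --plan '[0,0,0,0,-0.15,0.35,100,0,0,0,0,0,0,80,0,0,0,0,0,0,60,0,0,0,0,0,0,45,0,0,0,0,0,0,30,0,0,0,0,0,0,15,0,0,0,0,0,0,10,0,0,0,0,0,0,10]'

```text
time: 37.05
eef_pos: [0.6439, -0.1076, 0.074]
tcp_rot: [0.0, 0.707, 0.708, 0.0]
wrist_force: [-0.8, 0.6, 2.6]
grip_width: 0.0345
```

```bash
python3 - <<'E'
from h import *
st();im,d,K,T=shot('wrist','27')
E
```

```text
t 37.05 p [ 0.6439 -0.1076  0.074 ] yaw 90.06 z [ 0.001 -0.    -1.   ] F [-0.8  0.6  2.6] w 0.0345 q [ 0.53  0.74 -0.57  1.7   0.5   0.86 -0.25]
```

View pics/wrist27.png

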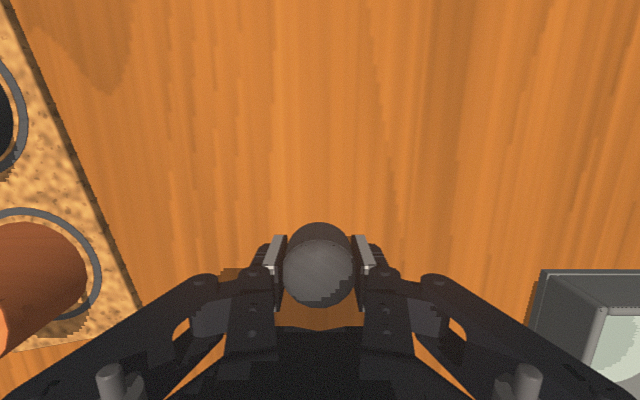

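Emit:
apply_moves --plan '[0,0,0,0,0,-2,10,0,0,0,0,0,-4,10,0,0,0,2.6,-3.1,-4,10,0,0,0,2.7,-3.1,0,10,0,0,0,2.7,-3.1,0,10,0,0,0,2.7,-3.1,0,10,0,0,0,2.7,-3.1,0,10,0,0,0,2.5,-3.1,0,10]'

```text
time: 38.1
eef_pos: [0.4559, 0.0521, 0.1741]
tcp_rot: [0.0, 0.706, 0.708, -0.0]
wrist_force: [0.0, 0.8, -2.5]
grip_width: 0.0345
```

Emit:
apply_moves --plan '[0,0,0,0,0,0,10,0,0,0,0,0,0,10,0,0,0,0,0,0,10]'

```text
time: 38.48
eef_pos: [0.4584, 0.0503, 0.174]
tcp_rot: [0.0, 0.707, 0.707, 0.0]
wrist_force: [0.4, -0.1, -2.1]
grip_width: 0.0341
```

```bash
python3 - <<'E'
from h import *
st();im,d,K,T=shot('wrist','28');st()
E
```

```text
t 38.48 p [0.4584 0.0503 0.174 ] yaw 89.95 z [ 0.001 -0.    -1.   ] F [ 0.4 -0.1 -2.1] w 0.0341 q [ 0.52  0.3  -0.78  2.12  0.28  0.83 -0.44]
t 38.52 p [0.4583 0.0503 0.1739] yaw 89.95 z [ 0.001  0.    -1.   ] F [-0.1  0.6 -2.3] w 0.0336 q [ 0.52  0.3  -0.78  2.12  0.28  0.83 -0.44]
```

View pics/wrist28.png

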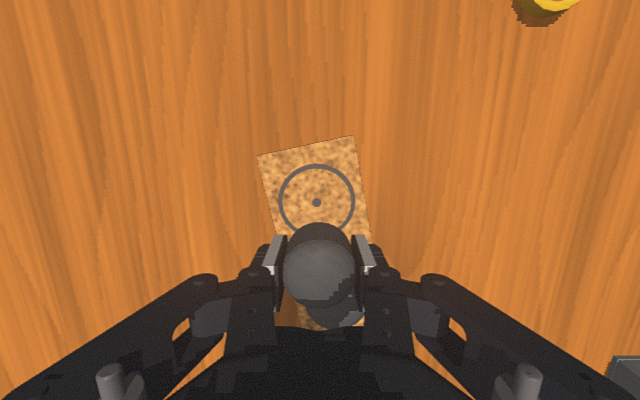

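Emit:
apply_moves --plan '[0,0,0,0.17,-0.12,2.5,10,0,0,0,0,0,2.5,10,0,0,0,0,0,2.5,10,0,0,0,0,0,1,10,0,0,0,0,0,0,10,0,0,0,0,0,0,10,0,0,0,0,0,0,10]'

```text
time: 39.4
eef_pos: [0.4571, 0.0529, 0.0896]
tcp_rot: [0.001, 0.707, 0.707, 0.001]
wrist_force: [0.2, -0.8, -1.4]
grip_width: 0.0344
```

```bash
python3 - <<'E'
from h import *
st()
E
```

```text
t 39.4 p [0.4571 0.0529 0.0896] yaw 90.05 z [ 0.002 -0.    -1.   ] F [ 0.2 -0.8 -1.4] w 0.0344 q [ 0.41  0.45 -0.68  2.16  0.46  0.67 -0.59]
```

Emit:
apply_moves --plan '[0,0,0,-0.08,0.05,0.5,10,0,0,0,0,0,0.35,10,0,0,0,0,0,0.12,10,0,0,0,0,0,0,10,0,0,0,0,0,0,10]'

```text
time: 40.02
eef_pos: [0.4568, 0.0519, 0.0798]
tcp_rot: [0.0, 0.707, 0.707, -0.001]
wrist_force: [-3.8, -1.1, 8.4]
grip_width: 0.0342
```

```bash
python3 - <<'E'
from h import *
st()
E
```

```text
t 40.02 p [0.4568 0.0519 0.0798] yaw 90.05 z [-0.    -0.002 -1.   ] F [-3.8 -1.1  8.4] w 0.0342 q [ 0.39  0.47 -0.67  2.16  0.48  0.66 -0.61]
```

Emit:
apply_moves --plan '[0,0,0,0,0,-0.03,10,0,0,0,0,0,0,46,0,0,0,0,0,0,60,0,0,0,0,0,0,85,0,0,0,0,0,-1,100,0,0,0,0,0,-4,100,0,0,0,0,0,-5,100,0,0,0,0,0,-5,100]'

```text
time: 41.02
eef_pos: [0.4564, 0.0522, 0.231]
tcp_rot: [-0.0, 0.707, 0.708, 0.0]
wrist_force: [1.2, -1.2, -0.2]
grip_width: 0.0853
```

Emit:
apply_moves --plan '[0,0,0,-2,0,-4,100,0,0,0,-4,0,-2,100,0,0,0,-3,0,0,100,0,0,0,0,0,0,100,0,0,0,0,0,0,100,0,0,0,0,0,0,100]'

```text
time: 41.78
eef_pos: [0.4566, -0.0364, 0.2891]
tcp_rot: [-0.0, 0.706, 0.708, 0.0]
wrist_force: [-0.1, 1.1, -0.0]
grip_width: 0.0854
```

```bash
python3 - <<'E'
from h import *
st()
R_={'L':(.4576,.0521),'M':(.4750,-.0308),'R':(.4925,-.1137)}
for n in ['wrist','side']:
    im,d,K,T=shot(n,'29');P=cloud(K,T,d)
    for k,c in {'cup':(.4925,-.114,.048),'loupe':(.444,-.34,.137),'disk':(.444,-.34,.097)}.items(): print(n,k,topfit(P,d,c,c[2],0,tol=.004,win=.032))
    for k,c in {'wide':(.4745,-.031,.03),'small':(.457,.052,.03)}.items():
        for z in (.035,.031,.028): print(n,k,topfit(P,d,c,z,0,tol=.0025,win=.032))
    if n=='side':
        cv2.imwrite('pics/side29c.png',cv2.resize(im[80:280,220:440,::-1],None,fx=3,fy=3,interpolation=cv2.INTER_CUBIC))
st()
E
```

```text
t 41.77 p [ 0.4566 -0.0364  0.2891] yaw 90.22 z [-0.     0.001 -1.   ] F [-0.1  1.1 -0. ] w 0.0854 q [ 0.77  0.09 -0.8   2.02  0.07  1.06 -0.06]
wrist cup (array([ 0.4924, -0.1136,  0.4923, -0.1141,  0.0271,  0.0461]), 428)
wrist loupe None
wrist disk None
wrist wide (array([ 0.4744, -0.0312,  0.4744, -0.0313,  0.026 ,  0.0354]), 1088)
wrist wide (array([ 0.4747, -0.0315,  0.4743, -0.0317,  0.0279,  0.032 ]), 454)
wrist wide (array([ 0.4745, -0.0316,  0.4743, -0.0317,  0.0281,  0.0291]), 134)
wrist small (array([0.4575, 0.0506, 0.4571, 0.0508, 0.0162, 0.0348]), 601)
wrist small (array([0.4581, 0.0512, 0.4576, 0.0512, 0.0179, 0.0319]), 352)
wrist small (array([0.4575, 0.0512, 0.4577, 0.0512, 0.0181, 0.0295]), 90)
side cup (array([ 0.4928, -0.1142,  0.4937, -0.1146,  0.0287,  0.0469]), 115)
side loupe None
side disk (array([ 0.4475, -0.3286,  0.4476, -0.3333,  0.0248,  0.0962]), 69)
side wide (array([ 0.4748, -0.0313,  0.4749, -0.0309,  0.0271,  0.0355]), 194)
side wide (array([ 0.4752, -0.0298,  0.4753, -0.0295,  0.0284,  0.0318]), 84)
side wide (array([ 0.4753, -0.0202,  0.4761, -0.0295,  0.0285,  0.0288]), 51)
side small (array([0.4586, 0.0517, 0.4585, 0.0517, 0.0168, 0.0352]), 114)
side small (array([0.458 , 0.0534, 0.458 , 0.0515, 0.018 , 0.0316]), 59)
side small (array([0.458 , 0.0584, 0.4578, 0.053 , 0.0183, 0.0279]), 37)
t 41.88 p [ 0.4567 -0.0367  0.2891] yaw 90.2 z [-0.  0. -1.] F [-0.9  0.6  0.8] w 0.0855 q [ 0.77  0.09 -0.8   2.02  0.07  1.06 -0.06]
```

View pics/wrist29.png

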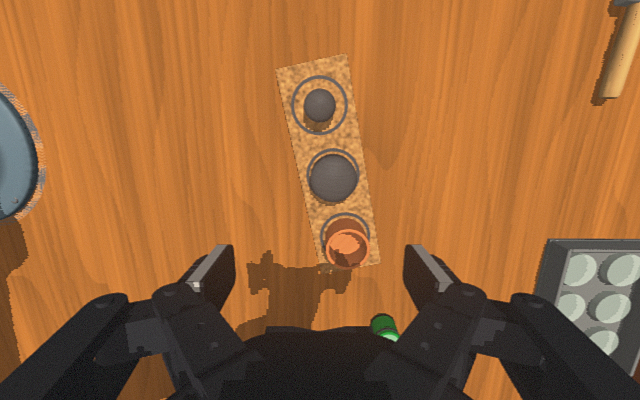

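View pics/side29c.png

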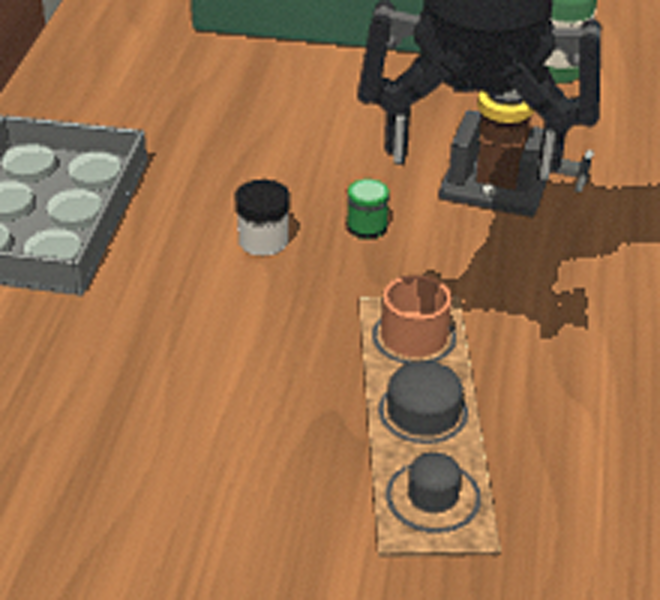

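Emit:
apply_moves --plan '[0,0,0,5,0,-1,100,0,0,0,5,0,0,100,0,0,0,5,0,0,100,0,0,0,5,0,0,100,0,0,0,0,0,0,100,0,0,0,0,0,0,100,0,0,0,0,0,0,100,0,0,0,0,0,0,100]'

```text
time: 42.88
eef_pos: [0.4568, 0.1606, 0.299]
tcp_rot: [0.0, 0.708, 0.707, -0.0]
wrist_force: [-0.8, -0.6, -1.1]
grip_width: 0.0852
```

```bash
python3 - <<'E'
from h import *
for n in ['side','top']:
    im,d,K,T=shot(n,'30');P=cloud(K,T,d)
    for k,c in {'loupe':(.444,-.34,.137),'disk':(.444,-.34,.097),'cup':(.492,-.114,.048),'spacer':(.627,.2176,.014),'jar':(.637,-.22,.05)}.items(): print(n,k,topfit(P,d,c,c[2],0,tol=.004,win=.032))
    a=im[80:280,220:440] if n=='side' else im[140:270,170:470]
    cv2.imwrite(f'pics/{n}30c.png',cv2.resize(a[:,:,::-1],None,fx=2.6,fy=2.6,interpolation=cv2.INTER_CUBIC))
st()
d0=np.load('pics/top0.npy');P0=cloud(*T_cw('top'),d0)
for k,c in {'spacer':(.627,.2176,.014),'jar':(.637,-.22,.05)}.items(): print(k,topfit(P0,d0,c,c[2],0,tol=.004,win=.032))
E
```

```text
side loupe None
side disk None
side cup (array([ 0.4933, -0.113 ,  0.4919, -0.114 ,  0.0284,  0.0471]), 96)
side spacer (array([0.6279, 0.2199, 0.6279, 0.2192, 0.025 , 0.0131]), 232)
side jar (array([ 0.639 , -0.2189,  0.6389, -0.2195,  0.0252,  0.0496]), 172)
top loupe (array([ 0.4423, -0.3426,  0.4422, -0.3426,  0.0181,  0.1367]), 129)
top disk (array([ 0.4421, -0.3379,  0.4429, -0.3412,  0.0248,  0.0969]), 77)
top cup (array([ 0.4901, -0.1161,  0.4895, -0.1162,  0.0266,  0.0475]), 64)
top spacer (array([0.6288, 0.2153, 0.6258, 0.2165, 0.0231, 0.0133]), 53)
top jar (array([ 0.6353, -0.2206,  0.6357, -0.2219,  0.0239,  0.05  ]), 169)
t 42.98 p [0.4568 0.161  0.2992] yaw 89.94 z [-0. -0. -1.] F [-0.3  0.1  0.1] w 0.0853 q [ 0.48  0.17 -0.96  1.95  0.16  1.1  -0.55]
spacer (array([0.6247, 0.2158, 0.6255, 0.217 , 0.0239, 0.0136]), 79)
jar (array([ 0.6363, -0.2212,  0.6359, -0.2217,  0.0236,  0.0497]), 162)
```

View pics/side30c.png

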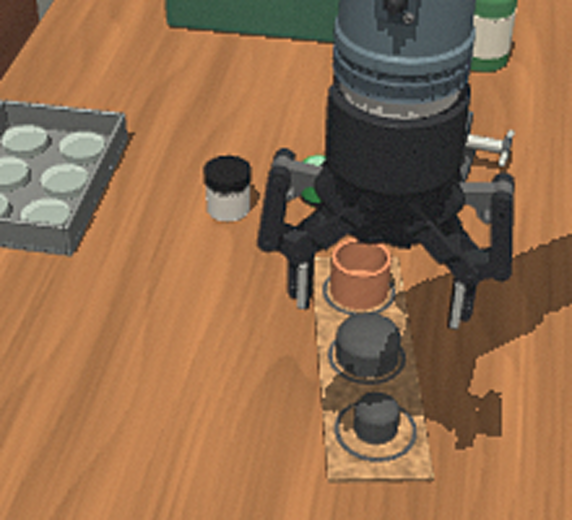

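View pics/top30c.png

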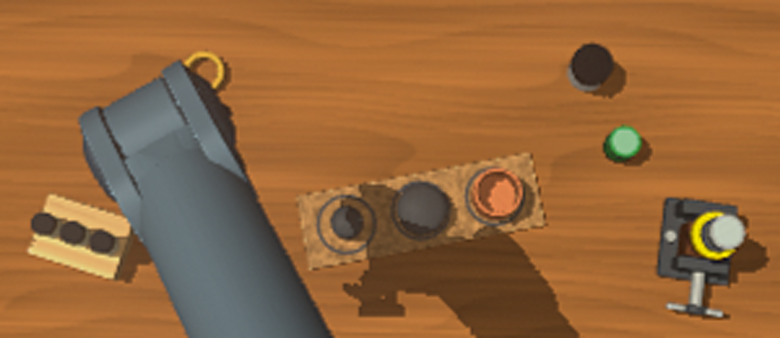

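```bash
python3 -c "
from bench import env
print(env.finish_job())"
```

```text
the job is handed in; nothing more can be done
None
```

The bench is set out as asked and handed in at about 43 s of the 112 s allowed, with everything released and the gripper clear of the work.

- **Order:** I placed the disk on the block, then stood the loupe on the disk. Next came the wide dome in the middle ring, the copper cup in the ring nearer the clamp, and the small dome in the far ring.
- **Stack:** In the last overhead picture the loupe is within about 1 mm of the block centre. The disk is about 1 mm off the block centre by the wrist camera. The loupe and disk tops are at 0.137 m and 0.097 m, as they should be.
- **Row:** In the wrist view all three pieces are upright and within about 1.5 mm of their ring centres. The side view agrees.
- **Left alone:** The jar and the green look-alike were not touched. The jar's position agrees with the first pictures to about 1 mm. The spacer was partly hidden behind the arm at the end: its circle fit had not moved, but its bounding-box reading differed by about 4 mm in x. I take that difference to be from the hidden part.
- **Forces:** The readings I saw stayed under about 9 N when pieces touched down.

**Disagreements between checks:**
- The cameras differ from each other by 2–4 mm in absolute position, about what the calibration allows. I therefore compared positions only within one camera.
- In the last side picture the arm hid the stack, so that check rests on the overhead and wrist views.

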